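Set up and fill the divided pantry crate

TASK

First put the empty tin that stands in the crate into the green recycling tub, then slide the loose divider from the rack down into the crate's slot until it is fully home. Store every glass jar and every full tin from the worktop upright in the crate, one per cell, jars in the four-cell bay and tins in the two-cell bay beyond the divider; set the jars down rather than dropping them, and leave the sauce bottle, pepper mill and canister alone.

Things in the scene. Friction and masses are not known exactly. Their poses are not given: they have to be found in the camera images.
- crate: dark wooden crate, fixed, outside 198 (x) by 294 (y) by 58 mm high, walls and partitions 10 mm, inner floor 10 mm above the worktop. Two rows (x) by three columns (y) of cells 84 x 84 mm, 48 mm deep; the column at +y is the two-cell tin bay, the other two the four-cell jar bay. The divider between the bays is missing at the start (see slot). Origin: centre of underside, z up.
- slot (a point): foot of the empty divider slot, on the crate's inner floor 47 mm to +y of its origin; crate axes. The slot runs along x (178 mm inside). At each long wall two upright battens, 10 mm long in x, hold the board in a 12 mm gap for 36 mm above the floor, then flare to a mouth about 20 mm wide near the rim. The row partitions stop 9 mm short of the slot's middle plane.
- jar_cell0 (a point): jar cell: centre of its floor, at crate (-47, -95) mm, on the inner floor; same axes as the crate
- jar_cell1 (a point): jar cell: centre of its floor, at crate (47, -95) mm, on the inner floor; same axes as the crate
- jar_cell2 (a point): jar cell: centre of its floor, at crate (-47, -1) mm, on the inner floor; same axes as the crate
- jar_cell3 (a point): jar cell: centre of its floor, at crate (47, -1) mm, on the inner floor; same axes as the crate
- tin_cell0 (a point): tin cell: centre of its floor, at crate (-47, 95) mm, on the inner floor; same axes as the crate
- tin_cell1 (a point): tin cell: centre of its floor, at crate (47, 95) mm, on the inner floor; same axes as the crate
- divider: loose divider: pale plywood board 170 mm long (its x), 9 mm thick (its y), 48 mm high, with a 60 mm long, 9 mm thick hand tab in the middle of its upper edge, tab top 88 mm above the foot; 0.11 kg. Starts upright in the rack, foot 10 mm above the worktop. Fits the crate either way round. Origin: middle of its foot, z up.
- rack: small tray rack, fixed: base 200 (x) by 100 mm (y from -24 to +76), 10 mm high, steel pins 8 mm thick up to 55 mm above the worktop. The divider stands along x at y = 0 in a 17 mm gap between pins (x = +-60, y = +-12.5 mm); a dark baking sheet, part of the rack, stands parallel at y = +54 mm, 72 mm high. Origin: under the divider's place, on the worktop.
- empty_tin: opened empty food tin, bare steel, no label, no lid, 68 mm diameter, 90 mm tall, wall 3 mm, 0.06 kg, loose. Starts standing upright on the crate's floor in the row nearer the robot, across the divider slot, so that it blocks it. Origin: centre of its underside, z up along the tin.
- empty_tin_mid (a point): middle of the empty tin, on its axis, 45 mm above its underside
- tub: open square green recycling tub, fixed, 135 x 135 mm outside, 70 mm high, walls and floor 6 mm thick. Origin: centre of the underside, z up.
- jar1: closed wide-mouth glass jar of food with a paper band and a black screw lid, straight sided, 68 mm diameter all the way up (the top 19 mm is the lid), 96 mm tall, about 0.42 kg, loose, starts standing on the worktop; may be absent. Origin: centre of its underside, z up along the jar.
- jar2: closed wide-mouth glass jar of food with a paper band and a black screw lid, straight sided, 68 mm diameter all the way up (the top 19 mm is the lid), 96 mm tall, about 0.42 kg, loose, starts standing on the worktop; may be absent. Origin: centre of its underside, z up along the jar.
- jar3: closed wide-mouth glass jar of food with a paper band and a black screw lid, straight sided, 68 mm diameter all the way up (the top 19 mm is the lid), 96 mm tall, about 0.42 kg, loose, starts standing on the worktop; may be absent. Origin: centre of its underside, z up along the jar.
- jar4: closed wide-mouth glass jar of food with a paper band and a black screw lid, straight sided, 68 mm diameter all the way up (the top 19 mm is the lid), 96 mm tall, about 0.42 kg, loose, starts standing on the worktop; may be absent. Origin: centre of its underside, z up along the jar.
- tin1: closed food tin, round, 68 mm diameter, 90 mm tall, about 0.40 kg, bright metal top, coloured label with a pale band, loose, starts standing on the worktop; may be absent. Origin: centre of its underside, z up along the tin.
- tin2: closed food tin, round, 68 mm diameter, 90 mm tall, about 0.40 kg, bright metal top, coloured label with a pale band, loose, starts standing on the worktop; may be absent. Origin: centre of its underside, z up along the tin.
- sauce: bystander: red sauce bottle with a white nozzle, 60 mm diameter, 168 mm tall, beyond the crate; origin centre of underside
- mill: bystander: dark wooden pepper mill, 56 mm diameter, 173 mm tall; origin centre of underside
- canister: bystander: white ceramic canister with a wooden lid, 104 mm diameter, 148 mm tall; origin centre of underside
Mind the look-alikes: they are no part of the job. What is meant by the divider is not red or yellow, and is the smaller of those in its own colour.

How it is judged:
On the way, in this order (a step that is already met when the one before it is completed fails the run):
1. the empty tin lies or stands in the recycling tub, released (x of empty_tin_mid in the frame of tub between -0.06 and 0.06 m and y of empty_tin_mid in the frame of tub between -0.06 and 0.06 m and z of empty_tin_mid in the frame of tub below 0.085 m and linear speed of empty_tin below 0.03 m/s and contact force between the fingers and empty_tin below 0.1 N), for 0.2 s.
2. the divider is fully home in the crate's slot, released (horizontal distance between divider and slot below 0.006 m and z of divider in the frame of slot below 0.004 m and angle between the x axis of divider and the x axis of crate, either way round below 0.04 rad and angle between divider's own z axis and vertical below 0.13 rad and contact force between the fingers and divider below 0.1 N), for 0.2 s.
At the end, for the whole second after the job is handed in: Empty tin in the tub (middle within 60 mm of its centre lines); divider home in the slot (within 6 mm, foot within 4 mm of the floor, 0.04 rad); each jar upright on the floor of a jar cell, each full tin of a tin cell (22 mm, 0.1 rad); all at rest and released (all of step 1 and all of step 2 and (horizontal distance between jar1 and jar_cell0 below 0.022 m or horizontal distance between jar1 and jar_cell1 below 0.022 m or horizontal distance between jar1 and jar_cell2 below 0.022 m or horizontal distance between jar1 and jar_cell3 below 0.022 m) and z of jar1 in the frame of crate between 0.004 and 0.016 m and angle between each of jar1, jar2, jar3, jar4, tin1, tin2's own z axis and vertical below 0.1 rad and linear speed of each of jar1, jar2, jar3, jar4, tin1, tin2 below 0.02 m/s and (horizontal distance between jar2 and jar_cell0 below 0.022 m or horizontal distance between jar2 and jar_cell1 below 0.022 m or horizontal distance between jar2 and jar_cell2 below 0.022 m or horizontal distance between jar2 and jar_cell3 below 0.022 m) and z of jar2 in the frame of crate between 0.004 and 0.016 m and (horizontal distance between jar3 and jar_cell0 below 0.022 m or horizontal distance between jar3 and jar_cell1 below 0.022 m or horizontal distance between jar3 and jar_cell2 below 0.022 m or horizontal distance between jar3 and jar_cell3 below 0.022 m) and z of jar3 in the frame of crate between 0.004 and 0.016 m and (horizontal distance between jar4 and jar_cell0 below 0.022 m or horizontal distance between jar4 and jar_cell1 below 0.022 m or horizontal distance between jar4 and jar_cell2 below 0.022 m or horizontal distance between jar4 and jar_cell3 below 0.022 m) and z of jar4 in the frame of crate between 0.004 and 0.016 m and (horizontal distance between tin1 and tin_cell0 below 0.022 m or horizontal distance between tin1 and tin_cell1 below 0.022 m) and z of tin1 in the frame of crate between 0.004 and 0.016 m and (horizontal distance between tin2 and tin_cell0 below 0.022 m or horizontal distance between tin2 and tin_cell1 below 0.022 m) and z of tin2 in the frame of crate between 0.004 and 0.016 m); the robot touches nothing.
It fails at once if the sauce bottle, pepper mill or canister is shifted more than 3 cm or tipped (distance of any of sauce, mill, canister from where it was at the start of the episode above 0.03 m or angle between any of sauce, mill, canister's own z axis and vertical above 0.4 rad).
It fails at once if a glass jar is dropped into the crate (it arrives faster than 0.8 m/s, a fall of some 4 cm or more) ((horizontal distance between jar1 and crate below 0.18 m and z of jar1 in the frame of crate between 0.014 and 0.045 m and linear speed of jar1 above 0.8 m/s) or (horizontal distance between jar2 and crate below 0.18 m and z of jar2 in the frame of crate between 0.014 and 0.045 m and linear speed of jar2 above 0.8 m/s) or (horizontal distance between jar3 and crate below 0.18 m and z of jar3 in the frame of crate between 0.014 and 0.045 m and linear speed of jar3 above 0.8 m/s) or (horizontal distance between jar4 and crate below 0.18 m and z of jar4 in the frame of crate between 0.014 and 0.045 m and linear speed of jar4 above 0.8 m/s)).
Of jar1, jar2, jar3, jar4 only 3 to 4 are there at a start; the rules pass over those that are not, and their reading is None.
Of tin1, tin2 only 1 to 2 are there at a start; the rules pass over those that are not, and their reading is None.
At some moment in a run one of jar1, jar2, jar3, jar4, tin1, tin2 may be knocked a few centimetres aside while the robot is not near it.
It also fails if it takes over 210 s, if anything falls off the work surface, if the arm or the gripper's body presses on something with over 40 N, if the wrist force passes 120 N, or if a joint passes its speed limit or range.

ROBOT

A 6-joint arm with a two-finger parallel gripper is mounted at the origin on the work surface. World frame = base frame: x ahead of the robot, y to its left, z up, the work surface at z = 0. Lengths are in m, angles in rad, forces in N, time in s.
With the tool pointing down it reaches from about 0.275 to 0.85 m from the base axis. Payload 5.2 kg.
Tool frame: the origin (TCP) lies at the very end of the fingers, on their centre line; the grasp point (between the pads) lies 19 mm behind it (bot.tcp_to_grasp is the distance from the TCP to the grasp point, in m); z points along the fingers, y is the line along which they close (so a half turn about z gives the same grasp; the last joint's range is limited). The gripper opens to 85 mm and grips with 20 to 120 N. Pads are 22 mm wide; open, the fingers measure 114 mm over their backs; the gripper's body (76 mm by 85 mm) begins 54 mm behind the grasp point. The pads swing forward as they close: fully open they stand 13 mm farther back than shut.
Start: joints at [-1.55, 0.259, 1.535, -0, 1.348, -0.203], TCP at [0.122, -0.536, 0.231] pointing down, gripper open.
Joint ranges: [-3.14, 3.14], [-0.91, 2.08], [0.19, 2.58], [-1.22, 4.36], [0.22, 2.71], [-3.12, 3.12]. Speed limits (rad/s): [2.57, 2.57, 3.14, 3.14, 3.14, 3.14].

INTERFACE

Orientations are given as a unit quaternion [w, x, y, z].
In Python, from bench import readout, eyes, order, bot gives the robot as it stands. The module is installed in compiled form; this text tells all that it offers.
- The arm moves only by the tool carry_out, never from a script. Its argument "commands" is a list of rows, each an object with "delta_pos": the shift along the tool's x, y, z each as a share of 15 cm, from -1 to 1, a list of three; "rot": the turn, a rotation vector about the tool's x, y, z each as a share of pi/2 rad, from -1 to 1, a list of three. In form: [{"delta_pos": [dx, dy, dz], "rot": [rx, ry, rz]}, ...]. A call has 1 to 10 rows; each row shifts and turns the commanded pose from where the row before left it, along the tool's axes as they then stand; what a row does not reach is not made up. A row lasts 1/12 s, in which the tool goes at most 41.7 mm and 7.16 degrees, less where a joint would pass 70% of its speed; a pose out of reach is approached as far as the arm can. A call with a number of a shift or a turn outside -1 to 1 is refused whole. A call with a gripper value outside its range is refused whole. "hand" is the closure, from -1 (fully open) to 1 (shut), set as the call begins (left out, the last holds). The fingers move at their own pace and stop on an object; "newtons" is the grip in N (left out, the last holds). Time passes only in rows, so rows that do not move let the fingers close. It gives the time, the measured TCP pose, the force, the opening and the grip force at its end, in the units of the state.
- readout.sense(): the state, without advancing time (a new reading comes with each control period).
- eyes.grab_frame(name): name is "side" or "top" or "wrist"; returns the picture (420x560x3 uint8, red, green, blue); there is no depth.
- eyes.camera_params(name): a dict with "camera_matrix" (3x3 intrinsics, pixels), "distortion" ([k1, k2, p1, p2, k3] as OpenCV has them; the pictures are not rectified), "R" (3x3) and "t" (3): a world point X has camera coordinates R X + t. Camera axes: x right, y down, z forward; pixel columns grow to the right and rows downward; lengths in m; the calibration is good to about 2 mm. A picture is of the moment at which its call begins: read the wrist's pose just before it. camera_params takes no time and is no camera call; for the wrist camera it gives the pose at the moment of the call.
- order.sign_off(): hands the job in; it is judged then, once.
The state is a dict: "t": time; "q": joint angles; "qd": joint speeds; "effort": joint torques, N m; "ee_pos": TCP position; "ee_rot": TCP orientation; "ft_force": force on the tool from outside, world axes, zero at the start; "torque": the same for the moment, N m; "finger_gap": opening from 0.0 (shut) to 1.0 (fully open); "grasp_force": force on a finger pad.
Only numpy, scipy, OpenCV 4.12 (cv2) and the standard library are available. Lean on these libraries where they do the work, as an engineer would, in place of code of your own. Each camera call takes 0.05 s, during which the arm holds its last target. There are 200 camera calls.

## Working session

There is one attempt and no reset: what is moved stays moved. The work goes in short steps, Python scripts to look and compute and a tool call to move; the robot and the scene stay as the last step left them, time stands still between calls to the robot, and variables do not carry over. Pictures are saved under pics/ and viewed, at most 14 in all, crops included, and the job is handed in when it is done.

Besides the shell and the picture viewer there is one more tool, called after "Call:" in YAML: its name, and indented under it one key for each argument. carry_out: Moves the arm, as the interface text tells. Shift numbers are shares of 15 cm and turn numbers shares of pi/2 rad, none past 1 either way. Its arguments: {"type":"object","properties":{"commands":{"type":"array"},"hand":{"type":"number"},"newtons":{"type":"number"}},"required":["commands"]}

```bash
mkdir -p pics; ls; python3 - <<'E'
from bench import readout, eyes, order, bot
import cv2
s=readout.sense();print({k:s[k] for k in('t','ee_pos','ee_rot','finger_gap')},bot.tcp_to_grasp)
for n in('side','top'):
    p=eyes.camera_params(n);print(n,p)
    cv2.imwrite(f'pics/{n}0.png',cv2.resize(eyes.grab_frame(n)[:,:,::-1],(800,600),interpolation=cv2.INTER_CUBIC))
E
```

```text
pics
{'t': 0.0, 'ee_pos': array([ 0.12207785, -0.53573484,  0.23045699]), 'ee_rot': array([-9.29152503e-04,  9.93745410e-01,  1.11665519e-01,  9.11562677e-05]), 'finger_gap': 1.001626942475062} 0.0187
side {'camera_matrix': array([[502.57843418,   0.        , 284.66961717],
       [  0.        , 502.57843418, 215.82344148],
       [  0.        ,   0.        ,   1.        ]]), 'distortion': array([-0.13976564,  0.        ,  0.        ,  0.        ,  0.        ]), 'R': array([[-0.86080369, -0.50885931,  0.00890008],
       [-0.29994485,  0.49311395, -0.81662214],
       [ 0.41115703, -0.70562088, -0.57710404]]), 't': array([0.44793098, 0.16755338, 1.39620579])}
top {'camera_matrix': array([[428.73978724,   0.        , 278.36535144],
       [  0.        , 428.73978724, 209.08114658],
       [  0.        ,   0.        ,   1.        ]]), 'distortion': array([-0.08466377,  0.        ,  0.        ,  0.        ,  0.        ]), 'R': array([[-2.39711498e-02, -9.99709876e-01, -2.35534737e-03],
       [-9.92570539e-01,  2.40809510e-02, -1.19263709e-01],
       [ 1.19285827e-01, -5.21039832e-04, -9.92859819e-01]]), 't': array([0.06619301, 0.49188466, 1.54922806])}
```

View pics/side0.png

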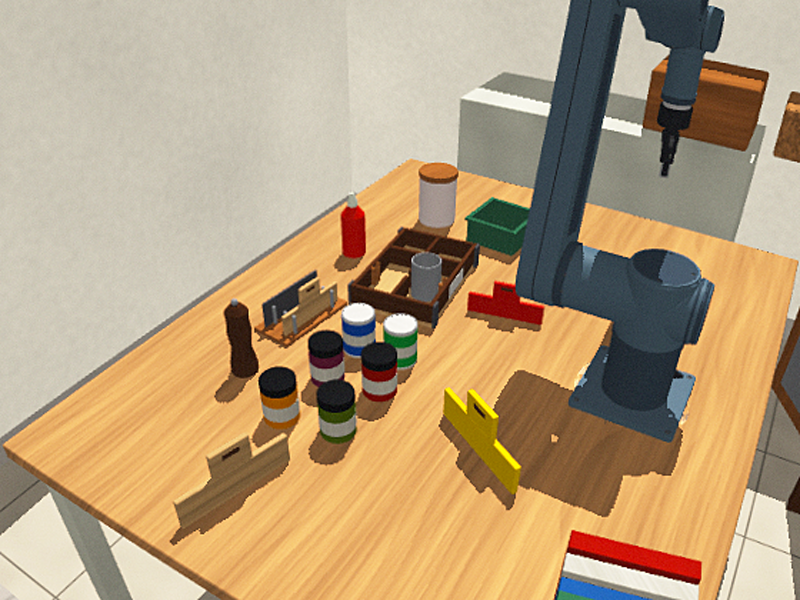

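View pics/top0.png

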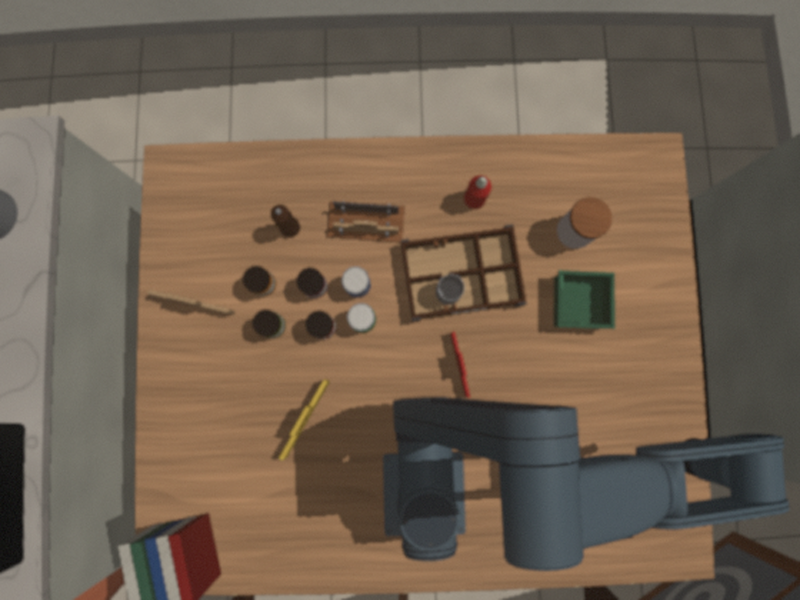

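Side view: four jars (black lids), two white-topped tins, the crate with a steel tin, pale board in the rack, and look-alikes (red, yellow, large pale). Enlarging for measurements.

```bash
cat > h.py <<'E'
from bench import readout, eyes, order, bot
import numpy as np, cv2
from scipy.spatial.transform import Rotation as Ro
def ray(px,p):
    u=cv2.undistortPoints(np.array(px,float).reshape(-1,1,2),p['camera_matrix'],np.array(p['distortion']))[:,0]
    d=np.c_[u,np.ones(len(u))]@p['R']; return -p['R'].T@p['t'],d
def onz(px,p,z):
    c,d=ray(px,p); return c+d*((z-c[2])/d[:,2:3])
def tri(a,pa,b,pb):
    c1,d1=ray(a,pa);c2,d2=ray(b,pb);o=[];g=[]
    for x,y in zip(d1,d2):
        s=np.linalg.lstsq(np.c_[x,-y],c2-c1,rcond=None)[0];P=c1+x*s[0];Q=c2+y*s[1];o.append((P+Q)/2);g.append(np.linalg.norm(P-Q))
    return np.array(o),np.array(g)
def proj(X,p):
    return cv2.projectPoints(np.array(X,float).reshape(-1,1,3),cv2.Rodrigues(p['R'])[0],p['t'],p['camera_matrix'],np.array(p['distortion']))[0][:,0]
def crop(im,x0,y0,x1,y1,f,name,step=20):
    c=cv2.resize(im[y0:y1,x0:x1,::-1],None,fx=f,fy=f,interpolation=cv2.INTER_CUBIC)
    for x in range(-(-x0//step)*step,x1,step):
        cv2.line(c,(int((x-x0)*f),0),(int((x-x0)*f),6),(0,255,255),1);cv2.putText(c,str(x),(int((x-x0)*f)+2,12),0,.36,(0,255,255),1)
    for y in range(-(-y0//step)*step,y1,step):
        cv2.line(c,(0,int((y-y0)*f)),(6,int((y-y0)*f)),(0,255,255),1);cv2.putText(c,str(y),(8,int((y-y0)*f)+4),0,.36,(0,255,255),1)
    cv2.imwrite('pics/'+name,c)
E
python3 - <<'E'
from h import *
t=eyes.grab_frame('top');s=eyes.grab_frame('side')
t=np.clip(t.astype(float)*1.5,0,255).astype('uint8')
crop(t,165,130,435,250,2.95,'tc.png');crop(s,155,110,375,315,2.9,'sc.png')
E
```

```text
(no output)
```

View pics/tc.png

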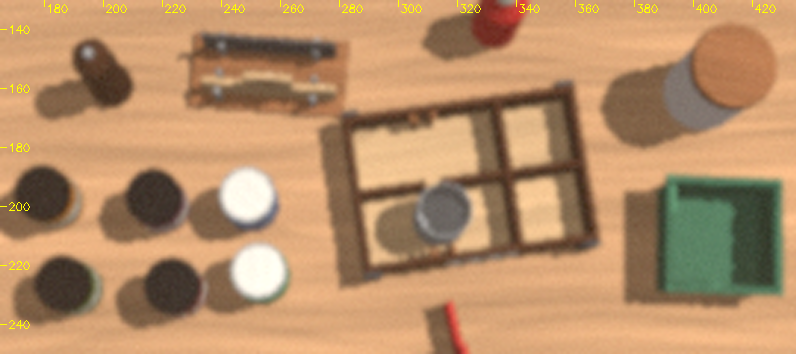

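View pics/sc.png

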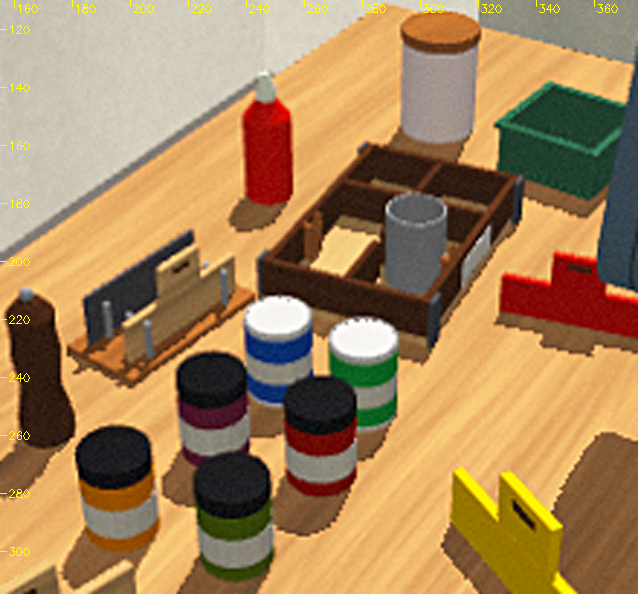

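```bash
python3 - <<'E'
from h import *
T=eyes.camera_params('top');S=eyes.camera_params('side')
f=lambda L,x,y,k:np.array(L,float)/k+[x,y]
t=f([(43,194),(155,199),(66,284),(173,287),(247,197),(258,271),(445,210),(347,117),(367,275),(597,243),(574,88)],165,130,2.95)
s=f([(114,450),(212,374),(233,476),(320,397),(278,315),(363,340),(416,211),(262,258),(433,296),(519,178),(364,147)],155,110,2.9)
P,g=tri(t,T,s,S)
n='orange purple greenj red bluetin greentin empty c++ c-+ c-- c+-'.split()
for a,b,c in zip(n,P,g):print(a,b.round(4),c.round(4))
c=P[7:].mean(0);print('crate',c, np.diff(P[7:],axis=0).round(3))
for h in [.07]:print('tub',onz(f([(667,178),(781,182),(782,294),(664,290)],165,130,2.95),T,h).round(3))
print('rack/pins/divider ends z.058',onz(f([(200,78),(337,92),(221,92),(313,99)],165,130,2.95),T,.058).round(3))
print('div side z.098',onz(f([(157,278),(198,247)],155,110,2.9),S,.098).round(3),'z.058',onz(f([(125,320),(236,257)],155,110,2.9),S,.058).round(3))
s=readout.sense();w=eyes.camera_params('wrist');print(w);C=-w['R'].T@w['t'];Rt=Ro.from_quat(np.roll(s['ee_rot'],-1)).as_matrix();print('cam in tool',Rt.T@(C-s['ee_pos']),Rt.T@w['R'].T); print(Rt)
E
```

```text
orange [0.545  0.4069 0.0952] 0.0076
purple [0.536  0.2713 0.0938] 0.0081
greenj [0.4359 0.3789 0.0944] 0.0083
red [0.429  0.25   0.0962] 0.0078
bluetin [0.5355 0.1602 0.0945] 0.0078
greentin [0.4453 0.148  0.091 ] 0.0057
empty [ 0.5125 -0.0773  0.0991] 0.0059
c++ [0.639  0.0375 0.0579] 0.0093
c-+ [0.439  0.017  0.0678] 0.0047
c-- [ 0.4739 -0.2658  0.0595] 0.0086
c+- [ 0.6743 -0.2464  0.0518] 0.0169
crate [ 0.55653575 -0.11442907  0.05925932] [[-0.2   -0.02   0.01 ]
 [ 0.035 -0.283 -0.008]
 [ 0.2    0.019 -0.008]]
tub [[ 0.547 -0.356  0.07 ]
 [ 0.539 -0.498  0.07 ]
 [ 0.401 -0.49   0.07 ]
 [ 0.409 -0.345  0.07 ]]
rack/pins/divider ends z.058 [[0.689 0.217 0.058]
 [0.667 0.047 0.058]
 [0.67  0.191 0.058]
 [0.659 0.077 0.058]]
div side z.098 [[0.68  0.176 0.098]
 [0.678 0.106 0.098]] z.058 [[0.699 0.209 0.058]
 [0.669 0.052 0.058]]
{'camera_matrix': array([[357.23039245,   0.        , 275.8392798 ],
       [  0.        , 357.23039245, 209.18262978],
       [  0.        ,   0.        ,   1.        ]]), 'distortion': array([-0.06462186,  0.        ,  0.        ,  0.        ,  0.        ]), 'R': array([[ 0.22238505, -0.97495831, -0.00109314],
       [-0.92289106, -0.21086991,  0.32218935],
       [-0.3143517 , -0.07064125, -0.94667461]]), 't': array([-0.54953125, -0.04230474,  0.37941628])}
cam in tool [ 8.23886248e-02  5.26869125e-05 -1.41405978e-01] [[ 4.17150187e-04 -9.46609076e-01 -3.22383443e-01]
 [ 9.99999913e-01  3.90618613e-04  1.46989639e-04]
 [-1.32127527e-05 -3.22383476e-01  9.46609156e-01]]
[[ 9.75051600e-01  2.21978321e-01 -4.63068061e-05]
 [ 2.21978232e-01 -9.75050973e-01  1.12420625e-03]
 [ 2.04397919e-04 -1.10643820e-03 -9.99999367e-01]]
```

Call:
carry_out:
  commands:
    - {"delta_pos":[0.18,-0.1,-0.017],"rot":[0,0,0]}
    - {"delta_pos":[0.18,-0.1,-0.017],"rot":[0,0,0]}
    - {"delta_pos":[0.18,-0.1,-0.017],"rot":[0,0,0]}
    - {"delta_pos":[0.18,-0.1,-0.017],"rot":[0,0,0]}
    - {"delta_pos":[0.18,-0.1,-0.017],"rot":[0,0,0]}
    - {"delta_pos":[0.18,-0.1,-0.017],"rot":[0,0,0]}
    - {"delta_pos":[0.18,-0.1,-0.017],"rot":[0,0,0]}
    - {"delta_pos":[0.18,-0.1,-0.017],"rot":[0,0,0]}
    - {"delta_pos":[0.18,-0.1,-0.017],"rot":[0,0,0]}
    - {"delta_pos":[0.18,-0.1,-0.017],"rot":[0,0,0]}
  hand: -1
  newtons: 40

```text
t: 1.03
ee_pos: [0.3529, -0.3288, 0.2569]
ee_rot: [-0.0, 0.994, 0.112, 0.0]
ft_force: [-1.1, -0.7, 0.0]
finger_gap: 0.998
grasp_force: 0.0
```

Call:
carry_out:
  commands:
    - {"delta_pos":[0.18,-0.1,-0.017],"rot":[0,0,0]}
    - {"delta_pos":[0.18,-0.1,-0.017],"rot":[0,0,0]}
    - {"delta_pos":[0.18,-0.1,-0.017],"rot":[0,0,0]}
    - {"delta_pos":[0.18,-0.1,-0.017],"rot":[0,0,0]}
    - {"delta_pos":[0.18,-0.1,-0.017],"rot":[0,0,0]}
    - {"delta_pos":[0.18,-0.1,-0.017],"rot":[0,0,0]}
    - {"delta_pos":[0.18,-0.1,-0.017],"rot":[0,0,0]}
    - {"delta_pos":[0.18,-0.1,-0.017],"rot":[0,0,0]}
    - {"delta_pos":[0.18,-0.1,-0.017],"rot":[0,0,0]}
    - {"delta_pos":[0,0,0],"rot":[0,0,0.07]}

```text
t: 1.87
ee_pos: [0.5623, -0.1407, 0.2797]
ee_rot: [-0.001, 0.998, 0.059, 0.001]
ft_force: [-0.9, -0.7, -0.3]
finger_gap: 0.997
grasp_force: 0.0
```

```bash
cat >> h.py <<'E'
import pickle
def wshot(name,f=1.42,x0=0,y0=0,x1=560,y1=420):
    p=eyes.camera_params('wrist');s=readout.sense();im=eyes.grab_frame('wrist');pickle.dump((p,im),open('pics/'+name+'.pkl','wb'));crop(im,x0,y0,x1,y1,f,name+'.png');print(s['t'],s['ee_pos'].round(4),yaw(s))
def yaw(s):
    R=Ro.from_quat(np.roll(s['ee_rot'],-1)).as_matrix();return np.degrees(np.arctan2(R[1,0],R[0,0])).round(2),R[2,:2].round(4)
E
python3 - <<'E'
from h import *
wshot('w1')
E
```

```text
1.8667 [ 0.5623 -0.1407  0.2797] (np.float64(6.77), array([ 0.0023, -0.0016]))
```

View pics/w1.png

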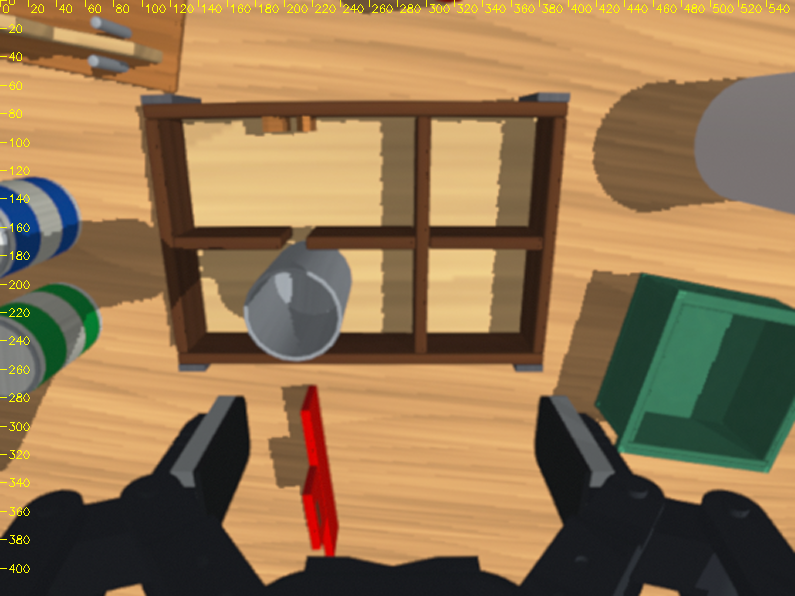

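```bash
python3 - <<'E'
from h import *
w,_=pickle.load(open('pics/w1.pkl','rb'));T=eyes.camera_params('top');S=eyes.camera_params('side')
q=lambda L:(np.array(L,float)+.5)/1.42-.5
C=onz(q([(143,105),(568,103),(543,363),(178,363)]),w,.058);print(C.round(4));print('ctr',C.mean(0).round(4))
m=[np.linalg.norm(C[i]-C[(i+1)%4]) for i in range(4)];print(np.round(m,4))
ey=(C[0]-C[1]+C[3]-C[2]);print('yaw',np.degrees(np.arctan2(-ey[0],ey[1])));ex=(C[0]-C[3]+C[1]-C[2]);print(np.degrees(np.arctan2(ex[1],ex[0])))
print('tin',onz(q([(293,314)]),w,.1).round(4),'slot',onz(q([(294,122),(298,238)]),w,.05).round(4))
print('tub rim',onz(q([(685,292),(622,452),(770,472)]),w,.07).round(4))
# triangulate w/ top and side
tp=np.array([(445,210),(347,117),(574,88),(597,243),(367,275)])/2.95+[165,130]
sp=np.array([(416,211),(262,258),(364,147),(519,178),(433,296)])/2.9+[155,110]
wp=q([(293,314),(143,105),(568,103),(543,363),(178,363)])
for a,c in((tp,T),(sp,S)):
    P,g=tri(wp,w,a,c);print(P.round(4),g.round(4))
E
```

```text
[[ 0.6399  0.0409  0.058 ]
 [ 0.6745 -0.2477  0.058 ]
 [ 0.4813 -0.2713  0.058 ]
 [ 0.4462  0.0184  0.058 ]]
ctr [ 0.5605 -0.1149  0.058 ]
[0.2906 0.1946 0.2919 0.195 ]
yaw 6.8773122719787825
6.784805905029198
tin [[ 0.5161 -0.0785  0.1   ]] slot [[ 0.6394 -0.0624  0.05  ]
 [ 0.5572 -0.0706  0.05  ]]
tub rim [[ 0.556  -0.3611  0.07  ]
 [ 0.4136 -0.3513  0.07  ]
 [ 0.4052 -0.492   0.07  ]]
[[ 0.5116 -0.0781  0.0902]
 [ 0.6369  0.0367  0.063 ]
 [ 0.6765 -0.2589  0.0165]
 [ 0.473  -0.2746  0.0407]
 [ 0.4403  0.0185  0.0508]] [0.0027 0.0069 0.0049 0.0065 0.007 ]
[[ 0.5158 -0.078   0.0983]
 [ 0.6409  0.0407  0.0597]
 [ 0.6788 -0.2467  0.0524]
 [ 0.4807 -0.2718  0.0553]
 [ 0.4463  0.0147  0.0634]] [0.0009 0.0023 0.0094 0.0013 0.0063]
```

Wrist view: crate rim corners near (101,74),(400,73),(382,256),(125,256) px, tin rim centre (206,221); wrist and side agree to a few mm.

Call:
carry_out:
  commands:
    - {"delta_pos":[-0.13,-0.224,0],"rot":[0,0,0]}
    - {"delta_pos":[-0.127,-0.224,0],"rot":[0,0,0]}
    - {"delta_pos":[0,0,0.2],"rot":[0,0,0]}
    - {"delta_pos":[0,0,0.2],"rot":[0,0,0]}
    - {"delta_pos":[0,0,0.2],"rot":[0,0,0]}
    - {"delta_pos":[0,0,0.2],"rot":[0,0,0]}
    - {"delta_pos":[0,0,0.2],"rot":[0,0,0]}
    - {"delta_pos":[0,0,0],"rot":[0,0,0]}
    - {"delta_pos":[0,0,0],"rot":[0,0,0]}

```text
t: 2.67
ee_pos: [0.5116, -0.0821, 0.1288]
ee_rot: [-0.001, 0.998, 0.057, -0.002]
ft_force: [-0.0, -0.6, 0.1]
finger_gap: 1.0
grasp_force: 0.0
```

```bash
cat >> h.py <<'E'
def to(x,y,z):
    s=readout.sense();R=Ro.from_quat(np.roll(s['ee_rot'],-1)).as_matrix()
    print(s['t'],s['ee_pos'].round(4),yaw(s),'shares',((R.T@(np.array([x,y,z])-s['ee_pos']))/.15).round(3),'F',s['ft_force'].round(1),'gap',round(s['finger_gap'],3),round(s['grasp_force'],1))
E
python3 - <<'E'
from h import *
to(.516,-.0785,.065)
E
```

```text
2.6667 [ 0.5116 -0.0821  0.1288] (np.float64(6.56), array([-0.0038, -0.0018])) shares [ 0.033 -0.02   0.425] F [-0.  -0.6  0.1] gap 1.0 0.0
```

Call:
carry_out:
  commands:
    - {"delta_pos":[0.033,-0.02,0.1],"rot":[0,0,0]}
    - {"delta_pos":[0,0,0.15],"rot":[0,0,0]}
    - {"delta_pos":[0,0,0.15],"rot":[0,0,0]}
    - {"delta_pos":[0,0,0.02],"rot":[0,0,0]}
    - {"delta_pos":[0,0,0],"rot":[0,0,0]}

```text
t: 3.08
ee_pos: [0.5179, -0.0789, 0.0675]
ee_rot: [-0.0, 0.998, 0.057, -0.0]
ft_force: [0.0, 0.3, 0.6]
finger_gap: 0.998
grasp_force: 0.0
```

Call:
carry_out:
  commands:
    - {"delta_pos":[0,0,0],"rot":[0,0,0]}
    - {"delta_pos":[0,0,0],"rot":[0,0,0]}
    - {"delta_pos":[0,0,0],"rot":[0,0,0]}
    - {"delta_pos":[0,0,0],"rot":[0,0,0]}
    - {"delta_pos":[0,0,0],"rot":[0,0,0]}
    - {"delta_pos":[0,0,0],"rot":[0,0,0]}
    - {"delta_pos":[0,0,0],"rot":[0,0,0]}
    - {"delta_pos":[0,0,0],"rot":[0,0,0]}
  hand: 1
  newtons: 25

```text
t: 3.75
ee_pos: [0.5193, -0.0793, 0.0692]
ee_rot: [0.001, 0.998, 0.057, 0.002]
ft_force: [-2.4, -0.5, 6.1]
finger_gap: 0.793
grasp_force: 28.5
```

Call:
carry_out:
  commands:
    - {"delta_pos":[0,0,-0.1],"rot":[0,0,0]}
    - {"delta_pos":[0,0,-0.15],"rot":[0,0,0]}
    - {"delta_pos":[0,0,-0.2],"rot":[0,0,0]}
    - {"delta_pos":[0,0,-0.2],"rot":[0,0,0]}
    - {"delta_pos":[0,0,-0.15],"rot":[0,0,0]}
    - {"delta_pos":[0,0,0],"rot":[0,0,0]}
    - {"delta_pos":[0,0,0],"rot":[0,0,0]}

```text
t: 4.33
ee_pos: [0.5189, -0.079, 0.1893]
ee_rot: [0.001, 0.998, 0.057, 0.002]
ft_force: [0.7, 0.1, -1.0]
finger_gap: 0.793
grasp_force: 28.7
```

```bash
python3 - <<'E'
from h import *
to(.479,-.424,.085)
E
```

```text
4.3333 [ 0.5189 -0.079   0.1893] (np.float64(6.53), array([0.0047, 0.0024])) shares [-0.529  2.253  0.698] F [ 0.7  0.1 -1. ] gap 0.793 28.7
```

Call:
carry_out:
  commands:
    - {"delta_pos":[-0.053,0.225,0],"rot":[0,0,0]}
    - {"delta_pos":[-0.053,0.225,0],"rot":[0,0,0]}
    - {"delta_pos":[-0.053,0.225,0],"rot":[0,0,0]}
    - {"delta_pos":[-0.053,0.225,0],"rot":[0,0,0]}
    - {"delta_pos":[-0.053,0.225,0],"rot":[0,0,0]}
    - {"delta_pos":[-0.053,0.225,0],"rot":[0,0,0]}
    - {"delta_pos":[-0.053,0.225,0],"rot":[0,0,0]}
    - {"delta_pos":[-0.053,0.225,0],"rot":[0,0,0]}
    - {"delta_pos":[-0.053,0.225,0],"rot":[0,0,0]}
    - {"delta_pos":[-0.053,0.225,0],"rot":[0,0,0]}

```text
t: 5.17
ee_pos: [0.476, -0.424, 0.1852]
ee_rot: [-0.001, 0.998, 0.057, -0.001]
ft_force: [-0.5, 0.1, 0.4]
finger_gap: 0.789
grasp_force: 28.7
```

Call:
carry_out:
  commands:
    - {"delta_pos":[0,0,0],"rot":[0,0,0]}
    - {"delta_pos":[0,0,0.2],"rot":[0,0,0]}
    - {"delta_pos":[0,0,0.2],"rot":[0,0,0]}
    - {"delta_pos":[0,0,0.2],"rot":[0,0,0]}
    - {"delta_pos":[0,0,0.09],"rot":[0,0,0]}
    - {"delta_pos":[0,0,0],"rot":[0,0,0]}
    - {"delta_pos":[0,0,0],"rot":[0,0,0]}

```text
t: 5.75
ee_pos: [0.4763, -0.4219, 0.0816]
ee_rot: [-0.002, 0.998, 0.057, -0.001]
ft_force: [0.7, 0.2, -0.6]
finger_gap: 0.794
grasp_force: 28.8
```

Call:
carry_out:
  commands:
    - {"delta_pos":[0,0,0],"rot":[0,0,0]}
    - {"delta_pos":[0,0,0],"rot":[0,0,0]}
    - {"delta_pos":[0,0,0],"rot":[0,0,0]}
    - {"delta_pos":[0,0,0],"rot":[0,0,0]}
    - {"delta_pos":[0,0,0],"rot":[0,0,0]}
    - {"delta_pos":[0,0,-0.2],"rot":[0,0,0]}
    - {"delta_pos":[0,0,-0.25],"rot":[0,0,0]}
    - {"delta_pos":[0,0,-0.25],"rot":[0,0,0]}
    - {"delta_pos":[0,0,-0.25],"rot":[0,0,0]}
    - {"delta_pos":[0,0,-0.25],"rot":[0,0,0]}
  hand: -1

```text
t: 6.58
ee_pos: [0.4769, -0.4227, 0.2656]
ee_rot: [0.0, 0.998, 0.057, 0.0]
ft_force: [0.7, -0.4, -0.3]
finger_gap: 1.0
grasp_force: 0.0
```

```bash
python3 - <<'E'
from h import *
to(.58,.10,.26)
E
```

```text
6.5833 [ 0.4769 -0.4227  0.2656] (np.float64(6.53), array([0.0003, 0.0005])) shares [ 1.079 -3.384  0.036] F [ 0.7 -0.4 -0.3] gap 1.0 0.0
```

Call:
carry_out:
  commands:
    - {"delta_pos":[0.086,-0.222,0],"rot":[0,0,0]}
    - {"delta_pos":[0.086,-0.222,0],"rot":[0,0,0]}
    - {"delta_pos":[0.086,-0.222,0],"rot":[0,0,0]}
    - {"delta_pos":[0.086,-0.222,0],"rot":[0,0,0]}
    - {"delta_pos":[0.086,-0.222,0],"rot":[0,0,0]}
    - {"delta_pos":[0.086,-0.222,0],"rot":[0,0,0]}
    - {"delta_pos":[0.086,-0.222,0],"rot":[0,0,0]}
    - {"delta_pos":[0.086,-0.222,0],"rot":[0,0,0]}

```text
t: 7.25
ee_pos: [0.5494, -0.1448, 0.2639]
ee_rot: [0.0, 0.998, 0.057, 0.0]
ft_force: [0.5, -0.7, 0.2]
finger_gap: 0.999
grasp_force: 0.0
```

Call:
carry_out:
  commands:
    - {"delta_pos":[0.086,-0.222,0],"rot":[0,0,0]}
    - {"delta_pos":[0.086,-0.222,0],"rot":[0,0,0]}
    - {"delta_pos":[0.086,-0.222,0],"rot":[0,0,0]}
    - {"delta_pos":[0.086,-0.222,0],"rot":[0,0,0]}
    - {"delta_pos":[0.086,-0.222,0],"rot":[0,0,0]}
    - {"delta_pos":[0.086,-0.222,0],"rot":[0,0,0]}
    - {"delta_pos":[0.086,-0.222,0],"rot":[0,0,0]}
    - {"delta_pos":[0.086,-0.222,0],"rot":[0,0,0]}
    - {"delta_pos":[0,0,0],"rot":[0,0,0]}
    - {"delta_pos":[0,0,0],"rot":[0,0,0]}

```text
t: 8.08
ee_pos: [0.6215, 0.1319, 0.2632]
ee_rot: [0.0, 0.998, 0.059, 0.0]
ft_force: [-0.0, -1.4, 0.5]
finger_gap: 1.0
grasp_force: 0.0
```

```bash
python3 - <<'E'
from h import *
wshot('w2')
E
```

```text
8.0833 [0.6215 0.1319 0.2632] (np.float64(6.73), array([0.0001, 0.    ]))
```

View pics/w2.png

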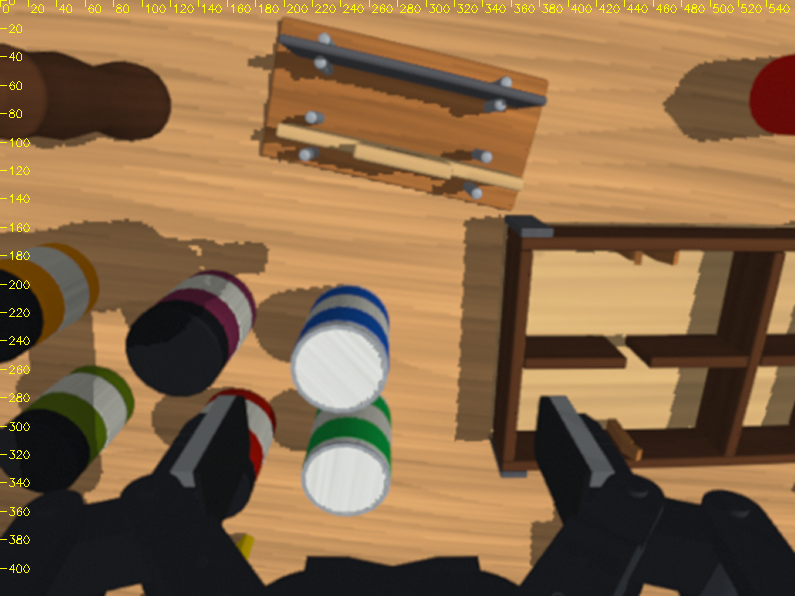

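```bash
python3 - <<'E'
from h import *
w,_=pickle.load(open('pics/w2.pkl','rb'));S=eyes.camera_params('side')
q=lambda L:(np.array(L,float)+.5)/1.42-.5
a=onz(q([(278,130),(521,185)]),w,.058);b=onz(q([(355,150),(451,171),(403,160)]),w,.098);print(a.round(4),a.mean(0),b.round(4))
for e in (a[0]-a[1],b[0]-b[1]):print(np.linalg.norm(e),np.degrees(np.arctan2(e[1],e[0])))
print('pins z.055',onz(q([(311,117),(305,155),(486,156),(475,193)]),w,.055).round(4))
P,g=tri(q([(278,130),(521,185),(403,160)]),w,np.array([(125,320),(236,257),(178,262)])/2.9+[155,110],S);print(P.round(4),g)
print('purple,blue,green',onz(q([(178,347)]),w,.096),onz(q([(340,367),(346,478)]),w,.09).round(4))
print('crate c++',onz(q([(506,238),(497,475)]),w,.058).round(4),'stub gap',onz(q([(622,338),(627,362),(640,340),(652,362)]),w,.058).round(4))
E
```

```text
[[0.6923 0.2152 0.058 ]
 [0.676  0.0503 0.058 ]] [0.68411689 0.13276946 0.058     ] [[0.6873 0.1612 0.098 ]
 [0.6821 0.1037 0.098 ]
 [0.6849 0.1327 0.098 ]]
0.16575752229043664 84.35822272081587
0.0577681751808926 84.76144403621801
pins z.055 [[0.7028 0.1947 0.055 ]
 [0.6781 0.197  0.055 ]
 [0.6917 0.0766 0.055 ]
 [0.6665 0.0799 0.055 ]]
[[0.6931 0.2146 0.0636]
 [0.6744 0.0477 0.0532]
 [0.6848 0.1327 0.0918]] [0.00176067 0.00336257 0.00067423]
purple,blue,green [[0.54684011 0.26794486 0.096     ]] [[0.5423 0.1583 0.09  ]
 [0.45   0.1462 0.09  ]]
crate c++ [[0.6388 0.0537 0.058 ]
 [0.4416 0.0225 0.058 ]] stub gap [[ 0.5743 -0.0484  0.058 ]
 [ 0.5552 -0.0577  0.058 ]
 [ 0.5743 -0.0628  0.058 ]
 [ 0.5574 -0.0775  0.058 ]]
```

Call:
carry_out:
  commands:
    - {"delta_pos":[0,0,0],"rot":[0,0,-0.075]}
    - {"delta_pos":[0,0,0],"rot":[0,0,-0.075]}
    - {"delta_pos":[0,0,0],"rot":[0,0,-0.075]}
    - {"delta_pos":[0,0,0],"rot":[0,0,-0.075]}
    - {"delta_pos":[0,0,0],"rot":[0,0,-0.075]}
    - {"delta_pos":[0,0,0],"rot":[0,0,-0.075]}
    - {"delta_pos":[0,0,0],"rot":[0,0,-0.075]}
    - {"delta_pos":[0,0,0],"rot":[0,0,-0.075]}
    - {"delta_pos":[0,0,0],"rot":[0,0,-0.075]}
    - {"delta_pos":[0,0,0],"rot":[0,0,-0.075]}
  hand: 0.3

```text
t: 8.97
ee_pos: [0.6214, 0.1277, 0.2636]
ee_rot: [0.0, 0.798, 0.603, -0.0]
ft_force: [-1.1, 0.2, 0.4]
finger_gap: 0.351
grasp_force: 0.0
```

Call:
carry_out:
  commands:
    - {"delta_pos":[0,0,0],"rot":[0,0,-0.075]}
    - {"delta_pos":[0,0,0],"rot":[0,0,-0.039]}
    - {"delta_pos":[0,0,0],"rot":[0,0,0]}
    - {"delta_pos":[0.0,0.21,0.2],"rot":[0,0,0]}
    - {"delta_pos":[0,0.21,0.2],"rot":[0,0,0]}
    - {"delta_pos":[0,0,0.2],"rot":[0,0,0]}
    - {"delta_pos":[0,0,0],"rot":[0,0,0]}
    - {"delta_pos":[0,0,0],"rot":[0,0,0]}

```text
t: 9.63
ee_pos: [0.6801, 0.1226, 0.1738]
ee_rot: [-0.002, 0.742, 0.67, -0.002]
ft_force: [-0.0, 0.5, 0.8]
finger_gap: 0.347
grasp_force: 0.0
```

```bash
python3 - <<'E'
from h import *
to(.6845,.1327,.066);wshot('w3')
E
```

```text
9.6333 [0.6801 0.1226 0.1738] (np.float64(84.12), array([-0.0008, -0.0056])) shares [0.07  0.027 0.719] F [-0.   0.5  0.8] gap 0.347 0.0
9.6333 [0.6801 0.1226 0.1738] (np.float64(84.12), array([-0.0008, -0.0056]))
```

View pics/w3.png

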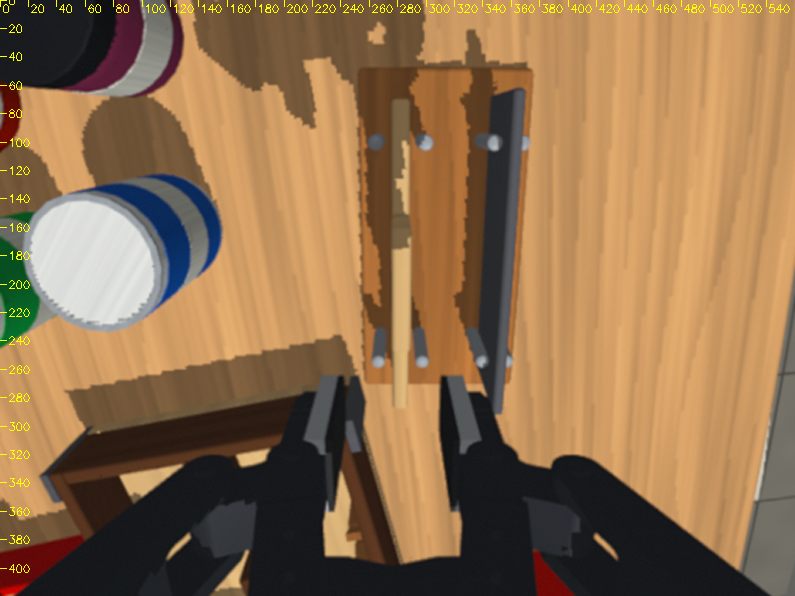

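```bash
python3 - <<'E'
from h import *
w,_=pickle.load(open('pics/w3.pkl','rb'))
q=lambda L:(np.array(L,float)+.5)/1.42-.5
a=onz(q([(401,99),(401,408)]),w,.058);print(a.round(4),a.mean(0).round(4));print(onz(q([(401,214),(401,248)]),w,.098).round(4))
print('pins',onz(q([(376,142),(426,143),(378,361),(422,361)]),w,.055).round(4))
E
```

```text
[[0.6928 0.2168 0.058 ]
 [0.6767 0.0497 0.058 ]] [0.6847 0.1333 0.058 ]
[[0.6877 0.1686 0.098 ]
 [0.6862 0.1537 0.098 ]]
pins [[0.6787 0.1982 0.055 ]
 [0.7032 0.1952 0.055 ]
 [0.6665 0.0796 0.055 ]
 [0.6913 0.0772 0.055 ]]
```

Board runs vertically at column ~282 px, centred between the fingers; position confirmed at (0.685, 0.133).

Call:
carry_out:
  commands:
    - {"delta_pos":[0.07,0.028,0.1],"rot":[0,0,0]}
    - {"delta_pos":[0,0,0.15],"rot":[0,0,0]}
    - {"delta_pos":[0,0,0.15],"rot":[0,0,0]}
    - {"delta_pos":[0,0,0.15],"rot":[0,0,0]}
    - {"delta_pos":[0,0,0.1],"rot":[0,0,0]}
    - {"delta_pos":[0,0,0.05],"rot":[0,0,0]}
    - {"delta_pos":[0,0,0],"rot":[0,0,0]}
    - {"delta_pos":[0,0,0],"rot":[0,0,0]}

```text
t: 10.35
ee_pos: [0.6876, 0.1344, 0.0722]
ee_rot: [0.001, 0.741, 0.671, 0.001]
ft_force: [0.3, 0.2, 0.7]
finger_gap: 0.353
grasp_force: 0.0
```

Call:
carry_out:
  commands:
    - {"delta_pos":[0,0,0],"rot":[0,0,0]}
    - {"delta_pos":[0,0,0],"rot":[0,0,0]}
    - {"delta_pos":[0,0,0],"rot":[0,0,0]}
    - {"delta_pos":[0,0,0],"rot":[0,0,0]}
    - {"delta_pos":[0,0,0],"rot":[0,0,0]}
    - {"delta_pos":[0,0,0],"rot":[0,0,0]}
  hand: 1
  newtons: 60

```text
t: 10.85
ee_pos: [0.6878, 0.1341, 0.073]
ee_rot: [0.001, 0.742, 0.671, 0.001]
ft_force: [-1.1, 0.5, 6.1]
finger_gap: 0.092
grasp_force: 59.9
```

```bash
python3 - <<'E'
from h import *
to(.6845,.1327,.25)
E
```

```text
10.85 [0.6878 0.1341 0.073 ] (np.float64(84.28), array([0.0007, 0.0029])) shares [-0.011 -0.017 -1.18 ] F [-1.1  0.5  6.1] gap 0.092 59.9
```

Call:
carry_out:
  commands:
    - {"delta_pos":[0,0,-0.08],"rot":[0,0,0]}
    - {"delta_pos":[0,0,-0.15],"rot":[0,0,0]}
    - {"delta_pos":[0,0,-0.2],"rot":[0,0,0]}
    - {"delta_pos":[0,0,-0.2],"rot":[0,0,0]}
    - {"delta_pos":[0,0,-0.2],"rot":[0,0,0]}
    - {"delta_pos":[0,0,-0.2],"rot":[0,0,0]}
    - {"delta_pos":[0,0,-0.2],"rot":[0,0,0]}
    - {"delta_pos":[0,0,0],"rot":[0,0,0]}

```text
t: 11.52
ee_pos: [0.6897, 0.1339, 0.2646]
ee_rot: [0.004, 0.741, 0.671, 0.005]
ft_force: [0.0, 1.4, 0.3]
finger_gap: 0.084
grasp_force: 58.8
```

Call:
carry_out:
  commands:
    - {"delta_pos":[0,0,0],"rot":[0,0,0.072]}
    - {"delta_pos":[0,0,0],"rot":[0,0,0.072]}
    - {"delta_pos":[0,0,0],"rot":[0,0,0.072]}
    - {"delta_pos":[0,0,0],"rot":[0,0,0.072]}
    - {"delta_pos":[0,0,0],"rot":[0,0,0.072]}
    - {"delta_pos":[0,0,0],"rot":[0,0,0.072]}
    - {"delta_pos":[0,0,0],"rot":[0,0,0.072]}
    - {"delta_pos":[0,0,0],"rot":[0,0,0.072]}
    - {"delta_pos":[0,0,0],"rot":[0,0,0.072]}
    - {"delta_pos":[0,0,0],"rot":[0,0,0.072]}

```text
t: 12.35
ee_pos: [0.6868, 0.1337, 0.2556]
ee_rot: [0.0, 0.986, 0.166, 0.0]
ft_force: [0.1, -0.3, -0.8]
finger_gap: 0.094
grasp_force: 58.8
```

Call:
carry_out:
  commands:
    - {"delta_pos":[0,0,0],"rot":[0,0,0.072]}
    - {"delta_pos":[0,0,0],"rot":[0,0,0.068]}
    - {"delta_pos":[0,0,0],"rot":[0,0,0]}
    - {"delta_pos":[0,0,0],"rot":[0,0,0]}

```text
t: 12.68
ee_pos: [0.6868, 0.1338, 0.2555]
ee_rot: [0.0, 0.998, 0.062, 0.0]
ft_force: [-0.4, -0.3, -1.5]
finger_gap: 0.091
grasp_force: 58.8
```

```bash
python3 - <<'E'
from h import *
to(.6,-.15,.26)
E
```

```text
12.6833 [0.6868 0.1338 0.2555] (np.float64(7.06), array([0.0002, 0.0001])) shares [-0.807  1.806 -0.03 ] F [-0.4 -0.3 -1.5] gap 0.091 58.8
```

Call:
carry_out:
  commands:
    - {"delta_pos":[-0.09,0.2,0],"rot":[0,0,0]}
    - {"delta_pos":[-0.09,0.2,0],"rot":[0,0,0]}
    - {"delta_pos":[-0.09,0.2,0],"rot":[0,0,0]}
    - {"delta_pos":[-0.09,0.2,0],"rot":[0,0,0]}
    - {"delta_pos":[-0.09,0.2,0],"rot":[0,0,0]}
    - {"delta_pos":[-0.09,0.2,0],"rot":[0,0,0]}
    - {"delta_pos":[-0.09,0.2,0],"rot":[0,0,0]}
    - {"delta_pos":[-0.09,0.2,0],"rot":[0,0,0]}
    - {"delta_pos":[-0.09,0.2,0],"rot":[0,0,0]}
    - {"delta_pos":[0,0,0],"rot":[0,0,0]}

```text
t: 13.52
ee_pos: [0.5968, -0.1548, 0.2555]
ee_rot: [0.002, 0.998, 0.059, -0.0]
ft_force: [0.0, 0.6, -1.6]
finger_gap: 0.096
grasp_force: 58.8
```

Call:
carry_out:
  commands:
    - {"delta_pos":[0,0,0],"rot":[0,0,0]}
    - {"delta_pos":[0,0,0],"rot":[0,0,0]}

```text
t: 13.68
ee_pos: [0.5986, -0.1486, 0.2555]
ee_rot: [-0.0, 0.998, 0.061, 0.0]
ft_force: [0.4, -0.2, -1.7]
finger_gap: 0.093
grasp_force: 58.8
```

```bash
python3 - <<'E'
from h import *
wshot('w4',2.0,60,30,440,325)
E
```

```text
13.6833 [ 0.5986 -0.1486  0.2555] (np.float64(6.94), array([ 0.0005, -0.0005]))
```

View pics/w4.png

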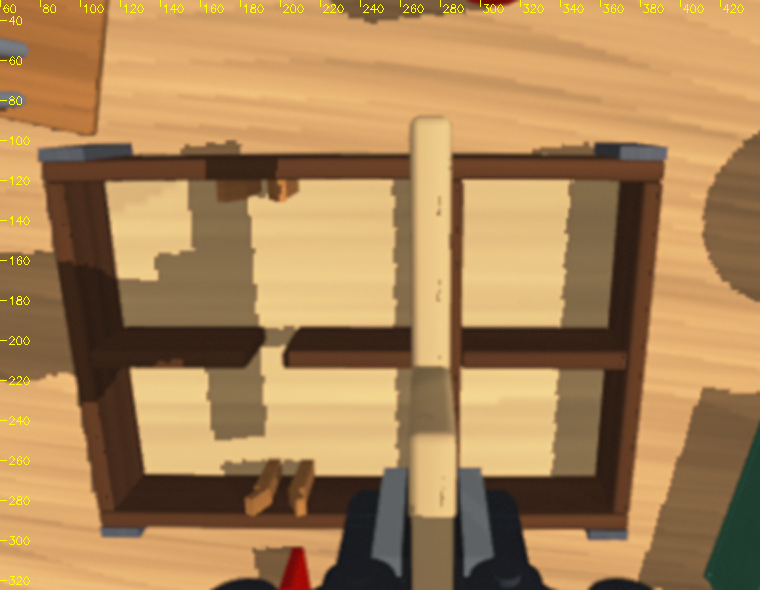

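```bash
python3 - <<'E'
from h import *
w,_=pickle.load(open('pics/w4.pkl','rb'))
q=lambda L:(np.array(L,float)+.5)/2-.5+[60,30]
C=onz(q([(43,162),(664,162),(627,527),(105,527)]),w,.058);c=C.mean(0);print(C.round(4),c.round(4),[np.linalg.norm(C[i]-C[(i+1)%4]).round(4) for i in range(4)])
ey=(C[0]-C[1]+C[3]-C[2]);ex=(C[0]-C[3]+C[1]-C[2]);print(np.degrees(np.arctan2(-ey[0],ey[1])),np.degrees(np.arctan2(ex[1],ex[0])))
th=np.radians(6.85);X=np.array([np.cos(th),np.sin(th)]);Y=np.array([-X[1],X[0]])
for px,z in((266.5,358),.058),((282.5,328),.01),((290,463),.01),((279.5,510),.052),((269,198),.045),((268,190),.02):
    p=onz(q([px]),w,z)[0,:2];print(px,p.round(4),'local',((p-c[:2])@X).round(4),((p-c[:2])@Y).round(4))
# stub widths / inner floor corners for crate y check
for px,z in((145,476),.01),((596,476),.01),((620,180),.01),((106,181),.01):
    p=onz(q([px]),w,z)[0,:2];print('floor',((p-c[:2])@X).round(4),((p-c[:2])@Y).round(4))
b=onz(q([(431,118),(433.5,365)]),w,.2405);e=b[0]-b[1];print('board',b.round(4),np.degrees(np.arctan2(e[1],e[0])))
E
```

```text
[[ 0.6406  0.0404  0.058 ]
 [ 0.6746 -0.2475  0.058 ]
 [ 0.4821 -0.2708  0.058 ]
 [ 0.4459  0.0158  0.058 ]] [ 0.5608 -0.1155  0.058 ] [np.float64(0.2899), np.float64(0.1939), np.float64(0.2888), np.float64(0.1962)]
6.959453181226325 7.049239026085852
(266.5, 358) [ 0.5563 -0.0699] local 0.001 0.0458
(282.5, 328) [ 0.5577 -0.0684] local 0.0026 0.0472
(290, 463) [ 0.4733 -0.0774] local -0.0823 0.0483
(279.5, 510) [ 0.466  -0.0798] local -0.0898 0.0468
(269, 198) [ 0.6339 -0.0644] local 0.0787 0.0421
(268, 190) [ 0.6347 -0.0584] local 0.0802 0.048
floor -0.092 0.1387
floor -0.0908 -0.1374
floor 0.085 -0.1371
floor 0.0847 0.1377
board [[ 0.6803 -0.1385  0.2405]
 [ 0.6261 -0.1457  0.2405]] 7.549454747524808
```

Slot seen clearly: battens at the near wall around (200–210, 260–285) px; the slot measures 46–48 mm from the crate centre as it should.

Call:
carry_out:
  commands:
    - {"delta_pos":[-0.072,-0.188,0],"rot":[0,0,0]}
    - {"delta_pos":[-0.072,-0.188,0],"rot":[0,0,0]}
    - {"delta_pos":[-0.072,-0.188,0],"rot":[0,0,0]}
    - {"delta_pos":[0,0,0.2],"rot":[0,0,0]}
    - {"delta_pos":[0,0,0.2],"rot":[0,0,0]}
    - {"delta_pos":[0,0,0.2],"rot":[0,0,0]}
    - {"delta_pos":[0,0,0.17],"rot":[0,0,0]}
    - {"delta_pos":[0,0,0],"rot":[0,0,0]}
    - {"delta_pos":[0,0,0],"rot":[0,0,0]}
    - {"delta_pos":[0,0,0],"rot":[0,0,0]}

```text
t: 14.57
ee_pos: [0.5575, -0.0681, 0.1414]
ee_rot: [0.0, 0.998, 0.061, 0.001]
ft_force: [0.5, -0.1, -0.1]
finger_gap: 0.092
grasp_force: 58.8
```

```bash
python3 - <<'E'
from h import *
to(.5562,-.0685,.073)
E
```

```text
14.5667 [ 0.5575 -0.0681  0.1414] (np.float64(6.98), array([0.0021, 0.0008])) shares [-0.01   0.001  0.456] F [ 0.5 -0.1 -0.1] gap 0.092 58.8
```

Call:
carry_out:
  commands:
    - {"delta_pos":[-0.01,0.001,0.06],"rot":[0,0,0]}
    - {"delta_pos":[0,0,0.06],"rot":[0,0,0]}
    - {"delta_pos":[0,0,0.06],"rot":[0,0,0]}
    - {"delta_pos":[0,0,0.06],"rot":[0,0,0]}
    - {"delta_pos":[0,0,0.05],"rot":[0,0,0]}
    - {"delta_pos":[0,0,0],"rot":[0,0,0]}

```text
t: 15.07
ee_pos: [0.5535, -0.0687, 0.0941]
ee_rot: [-0.001, 0.998, 0.06, -0.002]
ft_force: [-0.4, 0.4, -1.8]
finger_gap: 0.098
grasp_force: 58.9
```

```bash
python3 - <<'E'
from h import *
to(.5562,-.0685,.073)
E
```

```text
15.0667 [ 0.5535 -0.0687  0.0941] (np.float64(6.87), array([-0.0034, -0.0016])) shares [0.019 0.001 0.141] F [-0.4  0.4 -1.8] gap 0.098 58.9
```

Call:
carry_out:
  commands:
    - {"delta_pos":[0.01,0,0.03],"rot":[0,0,0]}
    - {"delta_pos":[0,0,0.03],"rot":[0,0,0]}
    - {"delta_pos":[0,0,0.03],"rot":[0,0,0]}
    - {"delta_pos":[0,0,0.025],"rot":[0,0,0]}
    - {"delta_pos":[0,0,0.02],"rot":[0,0,0]}
    - {"delta_pos":[0,0,0],"rot":[0,0,0]}
    - {"delta_pos":[0,0,0],"rot":[0,0,0]}

```text
t: 15.65
ee_pos: [0.5561, -0.0688, 0.0759]
ee_rot: [-0.0, 0.998, 0.06, -0.0]
ft_force: [-1.1, 0.0, -1.3]
finger_gap: 0.09
grasp_force: 58.9
```

```bash
python3 - <<'E'
from h import *
to(.5562,-.0685,.073)
E
```

```text
15.65 [ 0.5561 -0.0688  0.0759] (np.float64(6.88), array([-0.0004, -0.0002])) shares [ 0.001 -0.002  0.019] F [-1.1  0.  -1.3] gap 0.09 58.9
```

Call:
carry_out:
  commands:
    - {"delta_pos":[0,0,0.01],"rot":[0,0,0]}
    - {"delta_pos":[0,0,0.01],"rot":[0,0,0]}
    - {"delta_pos":[0,0,0.01],"rot":[0,0,0]}
    - {"delta_pos":[0,0,0],"rot":[0,0,0]}

```text
t: 15.98
ee_pos: [0.5565, -0.0688, 0.073]
ee_rot: [0.0, 0.998, 0.06, 0.001]
ft_force: [-3.4, 1.7, 9.3]
finger_gap: 0.092
grasp_force: 60.5
```

```bash
python3 - <<'E'
from h import *
to(.5562,-.0685,.073)
E
```

```text
15.9833 [ 0.5565 -0.0688  0.073 ] (np.float64(6.89), array([0.001 , 0.0005])) shares [-0.002 -0.002  0.   ] F [-3.4  1.7  9.3] gap 0.092 60.5
```

Call:
carry_out:
  commands:
    - {"delta_pos":[0,0,0],"rot":[0,0,0]}
    - {"delta_pos":[0,0,0],"rot":[0,0,0]}
    - {"delta_pos":[0,0,0],"rot":[0,0,0]}
    - {"delta_pos":[0,0,0],"rot":[0,0,0]}
    - {"delta_pos":[0,0,-0.1],"rot":[0,0,0]}
    - {"delta_pos":[0,0,-0.2],"rot":[0,0,0]}
    - {"delta_pos":[0,0,-0.25],"rot":[0,0,0]}
    - {"delta_pos":[0,0,-0.25],"rot":[0,0,0]}
    - {"delta_pos":[0,0,-0.25],"rot":[0,0,0]}
    - {"delta_pos":[0,0,-0.25],"rot":[0,0,0]}
  hand: 0.3

```text
t: 16.82
ee_pos: [0.556, -0.0688, 0.2682]
ee_rot: [-0.0, 0.998, 0.06, -0.0]
ft_force: [0.4, 0.3, -0.1]
finger_gap: 0.349
grasp_force: 0.0
```

Call:
carry_out:
  commands:
    - {"delta_pos":[0,-0.25,0],"rot":[0,0,0]}
    - {"delta_pos":[0,-0.25,0],"rot":[0,0,0]}
    - {"delta_pos":[0,-0.25,0],"rot":[0,0,0]}
    - {"delta_pos":[0,-0.25,0],"rot":[0,0,0]}
    - {"delta_pos":[0,0,0],"rot":[0,0,0]}
    - {"delta_pos":[0,0,0],"rot":[0,0,0]}
  hand: -1

```text
t: 17.32
ee_pos: [0.5379, 0.082, 0.2665]
ee_rot: [0.0, 0.998, 0.062, 0.0]
ft_force: [0.3, 0.2, -0.3]
finger_gap: 0.997
grasp_force: 0.0
```

```bash
python3 - <<'E'
from h import *
wshot('w5')
E
```

```text
17.3167 [0.5379 0.082  0.2665] (np.float64(7.11), array([0.    , 0.0002]))
```

View pics/w5.png

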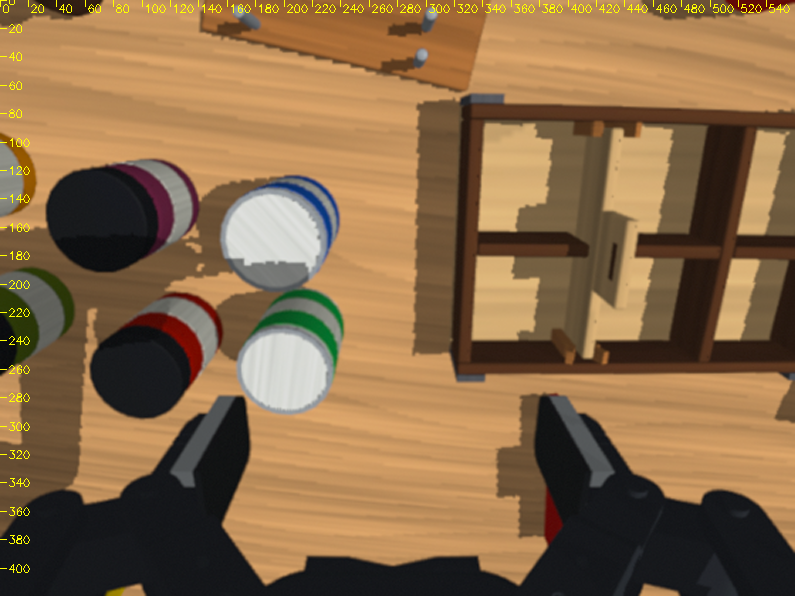

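Divider sits in the slot, flush with the battens (column ~430 px), tins and jars in place as before.

```bash
cat >> h.py <<'E'
th=np.radians(6.9)
def cell(x,y): return np.array([.5603+x*np.cos(th)-y*np.sin(th),-.1154+x*np.sin(th)+y*np.cos(th)])
E
python3 - <<'E'
from h import *
w,_=pickle.load(open('pics/w5.pkl','rb'))
q=lambda L:(np.array(L,float)+.5)/1.42-.5
print('blue,green',onz(q([(275,239),(287,368)]),w,.09).round(4),'purple,red',onz(q([(103,219),(139,371)]),w,.096).round(4))
for n,a in dict(t0=(-.047,.095),t1=(.047,.095),j0=(-.047,-.095),j1=(.047,-.095),j2=(-.047,-.001),j3=(.047,-.001)).items():print(n,cell(*a).round(4))
# divider check: board top ends z .058, tab
b=onz(q([(613,130),(588,357)]),w,.058);print('board',b.round(4),b.mean(0),'want',cell(0,.047))
to(.542,.159,.05)
E
```

```text
blue,green [[0.542  0.1577 0.09  ]
 [0.4514 0.1447 0.09  ]] purple,red [[0.5434 0.2663 0.096 ]
 [0.4385 0.2469 0.096 ]]
t0 [ 0.5022 -0.0267]
t1 [ 0.5955 -0.0154]
j0 [ 0.5251 -0.2154]
j1 [ 0.6184 -0.2041]
j2 [ 0.5138 -0.122 ]
j3 [ 0.6071 -0.1107]
board [[ 0.6367 -0.0546  0.058 ]
 [ 0.472  -0.0782  0.058 ]] [ 0.554387   -0.06640349  0.058     ] want [ 0.55465357 -0.0687404 ]
17.3667 [0.5382 0.0806 0.2665] (np.float64(7.01), array([-0.0001,  0.0006])) shares [ 0.089 -0.517  1.443] F [0.1 0.2 0.3] gap 1.001 0.0
```

Call:
carry_out:
  commands:
    - {"delta_pos":[0.03,-0.172,0],"rot":[0,0,0]}
    - {"delta_pos":[0.03,-0.172,0],"rot":[0,0,0]}
    - {"delta_pos":[0.029,-0.172,0],"rot":[0,0,0]}
    - {"delta_pos":[0,0,0.22],"rot":[0,0,0]}
    - {"delta_pos":[0,0,0.22],"rot":[0,0,0]}
    - {"delta_pos":[0,0,0.22],"rot":[0,0,0]}
    - {"delta_pos":[0,0,0.22],"rot":[0,0,0]}
    - {"delta_pos":[0,0,0],"rot":[0,0,0]}
    - {"delta_pos":[0,0,0],"rot":[0,0,0]}

```text
t: 18.12
ee_pos: [0.5415, 0.157, 0.1331]
ee_rot: [0.0, 0.998, 0.059, -0.002]
ft_force: [1.2, -0.2, 0.8]
finger_gap: 0.999
grasp_force: 0.0
```

```bash
python3 - <<'E'
from h import *
to(.542,.158,.048)
E
```

```text
18.1167 [0.5415 0.157  0.1331] (np.float64(6.77), array([-0.0045,  0.0002])) shares [ 0.006 -0.006  0.568] F [ 1.2 -0.2  0.8] gap 0.999 0.0
```

Call:
carry_out:
  commands:
    - {"delta_pos":[0,-0.006,0.15],"rot":[0,0,0]}
    - {"delta_pos":[0,0,0.15],"rot":[0,0,0]}
    - {"delta_pos":[0,0,0.15],"rot":[0,0,0]}
    - {"delta_pos":[0,0,0.1],"rot":[0,0,0]}
    - {"delta_pos":[0,0,0.02],"rot":[0,0,0]}
    - {"delta_pos":[0,0,0],"rot":[0,0,0]}
    - {"delta_pos":[0,0,0],"rot":[0,0,0]}

```text
t: 18.7
ee_pos: [0.5442, 0.1592, 0.0512]
ee_rot: [-0.0, 0.998, 0.06, 0.002]
ft_force: [1.0, -0.0, 0.4]
finger_gap: 0.999
grasp_force: 0.0
```

Call:
carry_out:
  commands:
    - {"delta_pos":[0,0,0],"rot":[0,0,0]}
    - {"delta_pos":[0,0,0],"rot":[0,0,0]}
    - {"delta_pos":[0,0,0],"rot":[0,0,0]}
    - {"delta_pos":[0,0,0],"rot":[0,0,0]}
    - {"delta_pos":[0,0,0],"rot":[0,0,0]}
    - {"delta_pos":[0,0,0],"rot":[0,0,0]}
    - {"delta_pos":[0,0,0],"rot":[0,0,0]}
  hand: 1
  newtons: 60

```text
t: 19.28
ee_pos: [0.5438, 0.1596, 0.0513]
ee_rot: [-0.0, 0.998, 0.06, 0.002]
ft_force: [-0.4, 0.8, 6.1]
finger_gap: 0.781
grasp_force: 67.3
```

Call:
carry_out:
  commands:
    - {"delta_pos":[0,0,-0.1],"rot":[0,0,0]}
    - {"delta_pos":[0,0,-0.15],"rot":[0,0,0]}
    - {"delta_pos":[0,0,-0.2],"rot":[0,0,0]}
    - {"delta_pos":[0,0,-0.2],"rot":[0,0,0]}
    - {"delta_pos":[0,0,-0.15],"rot":[0,0,0]}
    - {"delta_pos":[0,0,0],"rot":[0,0,0]}
    - {"delta_pos":[0,0,0],"rot":[0,0,0]}

```text
t: 19.87
ee_pos: [0.5428, 0.1596, 0.1701]
ee_rot: [-0.0, 0.998, 0.06, 0.001]
ft_force: [-0.7, 0.1, -5.0]
finger_gap: 0.783
grasp_force: 68.9
```

```bash
python3 - <<'E'
from h import *
to(.5955,-.0154,.06)
E
```

```text
19.8667 [0.5428 0.1596 0.1701] (np.float64(6.89), array([0.003 , 0.0001])) shares [0.207 1.2   0.735] F [-0.7  0.1 -5. ] gap 0.783 68.9
```

Call:
carry_out:
  commands:
    - {"delta_pos":[0.035,0.2,0],"rot":[0,0,0]}
    - {"delta_pos":[0.035,0.2,0],"rot":[0,0,0]}
    - {"delta_pos":[0.035,0.2,0],"rot":[0,0,0]}
    - {"delta_pos":[0.034,0.2,0],"rot":[0,0,0]}
    - {"delta_pos":[0.034,0.2,0],"rot":[0,0,0]}
    - {"delta_pos":[0.034,0.2,0],"rot":[0,0,0]}
    - {"delta_pos":[0,0,0.1],"rot":[0,0,0]}
    - {"delta_pos":[0,0,0.2],"rot":[0,0,0]}
    - {"delta_pos":[0,0,0],"rot":[0,0,0]}
    - {"delta_pos":[0,0,0],"rot":[0,0,0]}

```text
t: 20.7
ee_pos: [0.5914, -0.015, 0.1203]
ee_rot: [-0.001, 0.998, 0.06, -0.004]
ft_force: [-0.1, 0.1, -4.2]
finger_gap: 0.783
grasp_force: 69.6
```

```bash
python3 - <<'E'
from h import *
to(.5955,-.0154,.0625)
E
```

```text
20.7 [ 0.5914 -0.015   0.1203] (np.float64(6.87), array([-0.0087, -0.0031])) shares [0.03  0.007 0.385] F [-0.1  0.1 -4.2] gap 0.783 69.6
```

Call:
carry_out:
  commands:
    - {"delta_pos":[0.01,0.003,0.1],"rot":[0,0,0]}
    - {"delta_pos":[0,0,0.1],"rot":[0,0,0]}
    - {"delta_pos":[0,0,0.08],"rot":[0,0,0]}
    - {"delta_pos":[0,0,0.05],"rot":[0,0,0]}
    - {"delta_pos":[0,0,0.03],"rot":[0,0,0]}
    - {"delta_pos":[0,0,0.01],"rot":[0,0,0]}
    - {"delta_pos":[0,0,0],"rot":[0,0,0]}
    - {"delta_pos":[0,0,0],"rot":[0,0,0]}

```text
t: 21.37
ee_pos: [0.5967, -0.0158, 0.0694]
ee_rot: [0.0, 0.998, 0.06, 0.001]
ft_force: [0.5, 0.4, -4.4]
finger_gap: 0.783
grasp_force: 69.8
```

```bash
python3 - <<'E'
from h import *
to(.5955,-.0154,.0613)
E
```

```text
21.3667 [ 0.5967 -0.0158  0.0694] (np.float64(6.9), array([0.0013, 0.0004])) shares [-0.008 -0.003  0.054] F [ 0.5  0.4 -4.4] gap 0.783 69.8
```

Call:
carry_out:
  commands:
    - {"delta_pos":[0,0,0.025],"rot":[0,0,0]}
    - {"delta_pos":[0,0,0.025],"rot":[0,0,0]}
    - {"delta_pos":[0,0,0],"rot":[0,0,0]}
    - {"delta_pos":[0,0,0],"rot":[0,0,0]}

```text
t: 21.7
ee_pos: [0.5966, -0.016, 0.0614]
ee_rot: [0.0, 0.998, 0.06, 0.001]
ft_force: [0.0, -0.3, -1.6]
finger_gap: 0.779
grasp_force: 70.6
```

Call:
carry_out:
  commands:
    - {"delta_pos":[0,0,0],"rot":[0,0,0]}
    - {"delta_pos":[0,0,0],"rot":[0,0,0]}
    - {"delta_pos":[0,0,0],"rot":[0,0,0]}
    - {"delta_pos":[0,0,0],"rot":[0,0,0]}
    - {"delta_pos":[0,0,-0.1],"rot":[0,0,0]}
    - {"delta_pos":[0,0,-0.2],"rot":[0,0,0]}
    - {"delta_pos":[0,0,-0.25],"rot":[0,0,0]}
    - {"delta_pos":[0,0,-0.25],"rot":[0,0,0]}
    - {"delta_pos":[0,0,0],"rot":[0,0,0]}
  hand: -0.85

```text
t: 22.45
ee_pos: [0.6005, -0.0165, 0.1896]
ee_rot: [0.002, 0.998, 0.06, 0.007]
ft_force: [0.7, -0.2, 1.5]
finger_gap: 0.926
grasp_force: 0.0
```

```bash
python3 - <<'E'
from h import *
to(.4514,.145,.05)
E
```

```text
22.45 [ 0.6005 -0.0165  0.1896] (np.float64(6.9), array([0.0134, 0.0046])) shares [-0.87  -1.193  0.914] F [ 0.7 -0.2  1.5] gap 0.926 0.0
```

```bash
cat >> h.py <<'E'
def topcheck():
    # centroids of lid-like blobs in the top view -> world at lid height
    p=eyes.camera_params('top');im=eyes.grab_frame('top');g=im.max(2)
    for nm,m,z in(('dark',g<62,.096),('white',(im.min(2)>125),.09)):
        n,l,st,c=cv2.connectedComponentsWithStats(m.astype('uint8'))
        for i in range(1,n):
            if 150<st[i,4]<420:
                X=onz([c[i]],p,z)[0]
                if .35<X[0]<.65 and .05<X[1]<.5:print(nm,st[i,4],X[:2].round(4))
E
python3 - <<'E'
from h import *
topcheck()
E
```

```text
dark 247 [0.5425 0.4071]
dark 290 [0.5327 0.2702]
dark 295 [0.4315 0.3785]
dark 291 [0.4265 0.2492]
white 240 [0.4451 0.1472]
```

Call:
carry_out:
  commands:
    - {"delta_pos":[-0.139,-0.197,0],"rot":[0,0,0]}
    - {"delta_pos":[-0.139,-0.197,0],"rot":[0,0,0]}
    - {"delta_pos":[-0.139,-0.197,0],"rot":[0,0,0]}
    - {"delta_pos":[-0.139,-0.197,0],"rot":[0,0,0]}
    - {"delta_pos":[-0.138,-0.196,0],"rot":[0,0,0]}
    - {"delta_pos":[-0.138,-0.196,0],"rot":[0,0,0]}
    - {"delta_pos":[0,0,0.15],"rot":[0,0,0]}
    - {"delta_pos":[0,0,0.15],"rot":[0,0,0]}
    - {"delta_pos":[0,0,0],"rot":[0,0,0]}
    - {"delta_pos":[0,0,0],"rot":[0,0,0]}
  hand: -1

```text
t: 23.33
ee_pos: [0.4496, 0.145, 0.1349]
ee_rot: [0.0, 0.998, 0.06, -0.002]
ft_force: [-0.2, 0.2, -0.4]
finger_gap: 1.003
grasp_force: 0.0
```

```bash
python3 - <<'E'
from h import *
to(.4514,.145,.05)
E
```

```text
23.3333 [0.4496 0.145  0.1349] (np.float64(6.9), array([-0.0038, -0.0001])) shares [0.014 0.001 0.566] F [-0.2  0.2 -0.4] gap 1.003 0.0
```

Call:
carry_out:
  commands:
    - {"delta_pos":[0.003,0,0.15],"rot":[0,0,0]}
    - {"delta_pos":[0,0,0.15],"rot":[0,0,0]}
    - {"delta_pos":[0,0,0.15],"rot":[0,0,0]}
    - {"delta_pos":[0,0,0.1],"rot":[0,0,0]}
    - {"delta_pos":[0,0,0.02],"rot":[0,0,0]}
    - {"delta_pos":[0,0,0],"rot":[0,0,0]}
    - {"delta_pos":[0,0,0],"rot":[0,0,0]}

```text
t: 23.92
ee_pos: [0.4527, 0.1448, 0.0516]
ee_rot: [-0.0, 0.998, 0.06, 0.001]
ft_force: [0.6, 1.2, 0.6]
finger_gap: 1.002
grasp_force: 0.0
```

Call:
carry_out:
  commands:
    - {"delta_pos":[0,0,0],"rot":[0,0,0]}
    - {"delta_pos":[0,0,0],"rot":[0,0,0]}
    - {"delta_pos":[0,0,0],"rot":[0,0,0]}
    - {"delta_pos":[0,0,0],"rot":[0,0,0]}
    - {"delta_pos":[0,0,0],"rot":[0,0,0]}
    - {"delta_pos":[0,0,0],"rot":[0,0,0]}
    - {"delta_pos":[0,0,0],"rot":[0,0,0]}
  hand: 1
  newtons: 60

```text
t: 24.5
ee_pos: [0.4528, 0.1452, 0.0523]
ee_rot: [-0.0, 0.998, 0.06, 0.002]
ft_force: [-1.4, -1.1, 5.5]
finger_gap: 0.784
grasp_force: 66.1
```

Call:
carry_out:
  commands:
    - {"delta_pos":[0,0,-0.1],"rot":[0,0,0]}
    - {"delta_pos":[0,0,-0.15],"rot":[0,0,0]}
    - {"delta_pos":[0,0,-0.2],"rot":[0,0,0]}
    - {"delta_pos":[0,0,-0.2],"rot":[0,0,0]}
    - {"delta_pos":[0,0,-0.15],"rot":[0,0,0]}
    - {"delta_pos":[0,0,0],"rot":[0,0,0]}
    - {"delta_pos":[0,0,0],"rot":[0,0,0]}

```text
t: 25.08
ee_pos: [0.4521, 0.1451, 0.1718]
ee_rot: [-0.0, 0.998, 0.06, 0.002]
ft_force: [-0.2, -0.4, -4.0]
finger_gap: 0.784
grasp_force: 68.8
```

```bash
python3 - <<'E'
from h import *
to(.5022,-.0267,.065)
E
```

```text
25.0833 [0.4521 0.1451 0.1718] (np.float64(6.89), array([0.0035, 0.0002])) shares [0.191 1.177 0.713] F [-0.2 -0.4 -4. ] gap 0.784 68.8
```

Call:
carry_out:
  commands:
    - {"delta_pos":[0.032,0.196,0],"rot":[0,0,0]}
    - {"delta_pos":[0.032,0.196,0],"rot":[0,0,0]}
    - {"delta_pos":[0.032,0.196,0],"rot":[0,0,0]}
    - {"delta_pos":[0.032,0.196,0],"rot":[0,0,0]}
    - {"delta_pos":[0.032,0.196,0],"rot":[0,0,0]}
    - {"delta_pos":[0.031,0.197,0],"rot":[0,0,0]}
    - {"delta_pos":[0,0,0.1],"rot":[0,0,0]}
    - {"delta_pos":[0,0,0.2],"rot":[0,0,0]}
    - {"delta_pos":[0,0,0],"rot":[0,0,0]}
    - {"delta_pos":[0,0,0],"rot":[0,0,0]}

```text
t: 25.92
ee_pos: [0.4982, -0.0261, 0.1227]
ee_rot: [-0.001, 0.998, 0.06, -0.004]
ft_force: [1.2, -0.1, -3.7]
finger_gap: 0.78
grasp_force: 69.5
```

```bash
python3 - <<'E'
from h import *
to(.5022,-.0267,.0623)
E
```

```text
25.9167 [ 0.4982 -0.0261  0.1227] (np.float64(6.86), array([-0.0074, -0.0032])) shares [0.029 0.008 0.403] F [ 1.2 -0.1 -3.7] gap 0.78 69.5
```

Call:
carry_out:
  commands:
    - {"delta_pos":[0.008,0.003,0.1],"rot":[0,0,0]}
    - {"delta_pos":[0,0,0.1],"rot":[0,0,0]}
    - {"delta_pos":[0,0,0.1],"rot":[0,0,0]}
    - {"delta_pos":[0,0,0.06],"rot":[0,0,0]}
    - {"delta_pos":[0,0,0.04],"rot":[0,0,0]}
    - {"delta_pos":[0,0,0.02],"rot":[0,0,0]}
    - {"delta_pos":[0,0,0.02],"rot":[0,0,0]}
    - {"delta_pos":[0,0,0],"rot":[0,0,0]}
    - {"delta_pos":[0,0,0],"rot":[0,0,0]}

```text
t: 26.67
ee_pos: [0.5023, -0.0268, 0.0624]
ee_rot: [0.0, 0.998, 0.06, 0.0]
ft_force: [-8.8, 2.5, 17.1]
finger_gap: 0.781
grasp_force: 72.2
```

Call:
carry_out:
  commands:
    - {"delta_pos":[0,0,0],"rot":[0,0,0]}
    - {"delta_pos":[0,0,0],"rot":[0,0,0]}
    - {"delta_pos":[0,0,0],"rot":[0,0,0]}
    - {"delta_pos":[0,0,0],"rot":[0,0,0]}
    - {"delta_pos":[0,0,-0.1],"rot":[0,0,0]}
    - {"delta_pos":[0,0,-0.2],"rot":[0,0,0]}
    - {"delta_pos":[0,0,-0.25],"rot":[0,0,0]}
    - {"delta_pos":[0,0,-0.25],"rot":[0,0,0]}
    - {"delta_pos":[0,0,0],"rot":[0,0,0]}
    - {"delta_pos":[0,0,0],"rot":[0,0,0]}
  hand: -0.85

```text
t: 27.5
ee_pos: [0.5042, -0.0276, 0.182]
ee_rot: [0.001, 0.998, 0.06, 0.003]
ft_force: [-0.3, 0.5, -0.5]
finger_gap: 0.93
grasp_force: 0.0
```

```bash
python3 - <<'E'
from h import *
to(.4385,.3,.26);topcheck()
E
```

```text
27.5 [ 0.5042 -0.0276  0.182 ] (np.float64(6.88), array([0.0056, 0.0023])) shares [-0.17  -2.22  -0.526] F [-0.3  0.5 -0.5] gap 0.93 0.0
dark 248 [0.5423 0.4068]
dark 269 [0.5324 0.2715]
dark 276 [0.4314 0.3806]
dark 305 [0.4271 0.2496]
```

Call:
carry_out:
  commands:
    - {"delta_pos":[0.02,-0.21,-0.06],"rot":[0,0,0]}
    - {"delta_pos":[0.02,-0.21,-0.06],"rot":[0,0,0]}
    - {"delta_pos":[0.02,-0.21,-0.06],"rot":[0,0,0]}
    - {"delta_pos":[0.02,-0.21,-0.06],"rot":[0,0,0]}
    - {"delta_pos":[0.02,-0.21,-0.06],"rot":[0,0,0]}
    - {"delta_pos":[0.02,-0.21,-0.06],"rot":[0,0,0]}
    - {"delta_pos":[0.02,-0.21,-0.06],"rot":[0,0,0]}
    - {"delta_pos":[0.02,-0.21,-0.06],"rot":[0,0,0]}
    - {"delta_pos":[0.02,-0.21,-0.06],"rot":[0,0,0]}
    - {"delta_pos":[0.02,-0.21,-0.06],"rot":[0,0,0]}
  hand: -1

```text
t: 28.38
ee_pos: [0.4932, 0.2905, 0.2676]
ee_rot: [0.001, 0.998, 0.06, -0.002]
ft_force: [0.4, -0.5, -0.3]
finger_gap: 1.001
grasp_force: 0.0
```

Call:
carry_out:
  commands:
    - {"delta_pos":[0,0,0],"rot":[0,0,0]}
    - {"delta_pos":[0,0,0],"rot":[0,0,0]}
    - {"delta_pos":[0,0,0],"rot":[0,0,0]}

```text
t: 28.63
ee_pos: [0.4936, 0.2886, 0.2674]
ee_rot: [0.001, 0.998, 0.06, -0.002]
ft_force: [-0.1, -0.4, -0.4]
finger_gap: 0.999
grasp_force: 0.0
```

```bash
python3 - <<'E'
from h import *
wshot('w6')
E
```

```text
28.6333 [0.4936 0.2886 0.2674] (np.float64(6.92), array([-0.0036,  0.0014]))
```

View pics/w6.png

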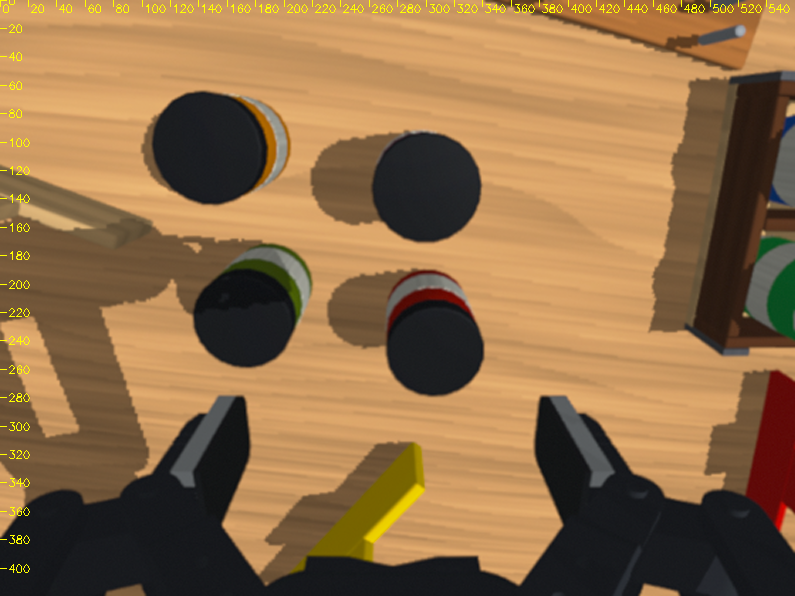

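```bash
python3 - <<'E'
from h import *
w,_=pickle.load(open('pics/w6.pkl','rb'))
q=lambda L:(np.array(L,float)+.5)/1.42-.5
print('orange purple green red',onz(q([(208,148),(427,187),(244,319),(435,350)]),w,.096).round(4))
to(.4385,.2469,.05);to(.5434,.2663,.05)
E
```

```text
orange purple green red [[0.5497 0.4061 0.096 ]
 [0.542  0.2726 0.096 ]
 [0.442  0.381  0.096 ]
 [0.4351 0.2517 0.096 ]]
28.6833 [0.4938 0.2881 0.2677] (np.float64(6.85), array([-0.0032,  0.0013])) shares [-0.394  0.227  1.453] F [-0.3  0.2 -0.4] gap 0.998 0.0
28.6833 [0.4938 0.2881 0.2677] (np.float64(6.85), array([-0.0032,  0.0013])) shares [0.316 0.182 1.451] F [-0.3  0.2 -0.4] gap 0.998 0.0
```

Lids at about (146,104), (300,131), (171,224), (306,246) px; all four jars where the top view has them.

Call:
carry_out:
  commands:
    - {"delta_pos":[0.153,0.074,0],"rot":[0,0,0]}
    - {"delta_pos":[0.153,0.074,0],"rot":[0,0,0]}
    - {"delta_pos":[0,0,0.23],"rot":[0,0,0]}
    - {"delta_pos":[0,0,0.23],"rot":[0,0,0]}
    - {"delta_pos":[0,0,0.23],"rot":[0,0,0]}
    - {"delta_pos":[0,0,0.23],"rot":[0,0,0]}
    - {"delta_pos":[0,0,0],"rot":[0,0,0]}
    - {"delta_pos":[0,0,0],"rot":[0,0,0]}

```text
t: 29.35
ee_pos: [0.5411, 0.2708, 0.1295]
ee_rot: [0.001, 0.998, 0.059, -0.003]
ft_force: [0.2, 0.0, 0.7]
finger_gap: 1.002
grasp_force: 0.0
```

```bash
python3 - <<'E'
from h import *
to(.542,.2715,.052)
E
```

```text
29.35 [0.5411 0.2708 0.1295] (np.float64(6.77), array([-0.0059,  0.0012])) shares [ 0.009 -0.005  0.517] F [0.2 0.  0.7] gap 1.002 0.0
```

Call:
carry_out:
  commands:
    - {"delta_pos":[0.003,-0.003,0.15],"rot":[0,0,0]}
    - {"delta_pos":[0,0,0.15],"rot":[0,0,0]}
    - {"delta_pos":[0,0,0.13],"rot":[0,0,0]}
    - {"delta_pos":[0,0,0.08],"rot":[0,0,0]}
    - {"delta_pos":[0,0,0.02],"rot":[0,0,0]}
    - {"delta_pos":[0,0,0],"rot":[0,0,0]}
    - {"delta_pos":[0,0,0],"rot":[0,0,0]}

```text
t: 29.93
ee_pos: [0.5443, 0.2734, 0.0539]
ee_rot: [-0.0, 0.998, 0.06, 0.001]
ft_force: [-0.2, 0.9, 0.0]
finger_gap: 0.999
grasp_force: 0.0
```

Call:
carry_out:
  commands:
    - {"delta_pos":[0,0,0],"rot":[0,0,0]}
    - {"delta_pos":[0,0,0],"rot":[0,0,0]}
    - {"delta_pos":[0,0,0],"rot":[0,0,0]}
    - {"delta_pos":[0,0,0],"rot":[0,0,0]}
    - {"delta_pos":[0,0,0],"rot":[0,0,0]}
    - {"delta_pos":[0,0,0],"rot":[0,0,0]}
    - {"delta_pos":[0,0,0],"rot":[0,0,0]}
  hand: 1
  newtons: 60

```text
t: 30.52
ee_pos: [0.5444, 0.2734, 0.0541]
ee_rot: [-0.0, 0.998, 0.06, 0.002]
ft_force: [-0.8, -1.1, 6.9]
finger_gap: 0.785
grasp_force: 67.8
```

Call:
carry_out:
  commands:
    - {"delta_pos":[0,0,-0.1],"rot":[0,0,0]}
    - {"delta_pos":[0,0,-0.15],"rot":[0,0,0]}
    - {"delta_pos":[0,0,-0.2],"rot":[0,0,0]}
    - {"delta_pos":[0,0,-0.2],"rot":[0,0,0]}
    - {"delta_pos":[0,0,-0.2],"rot":[0,0,0]}
    - {"delta_pos":[0,0,-0.15],"rot":[0,0,0]}
    - {"delta_pos":[0,0,0],"rot":[0,0,0]}
    - {"delta_pos":[0,0,0],"rot":[0,0,0]}

```text
t: 31.18
ee_pos: [0.5433, 0.2734, 0.2028]
ee_rot: [-0.0, 0.998, 0.06, 0.001]
ft_force: [0.4, -0.4, -4.8]
finger_gap: 0.782
grasp_force: 69.0
```

```bash
python3 - <<'E'
from h import *
to(.6184,-.2041,.065)
E
```

```text
31.1833 [0.5433 0.2734 0.2028] (np.float64(6.89), array([ 0.0024, -0.0004])) shares [0.113 3.221 0.917] F [ 0.4 -0.4 -4.8] gap 0.782 69.0
```

Call:
carry_out:
  commands:
    - {"delta_pos":[0.007,0.2,0],"rot":[0,0,0]}
    - {"delta_pos":[0.007,0.2,0],"rot":[0,0,0]}
    - {"delta_pos":[0.007,0.2,0],"rot":[0,0,0]}
    - {"delta_pos":[0.007,0.2,0],"rot":[0,0,0]}
    - {"delta_pos":[0.007,0.2,0],"rot":[0,0,0]}
    - {"delta_pos":[0.007,0.2,0],"rot":[0,0,0]}
    - {"delta_pos":[0.007,0.2,0],"rot":[0,0,0]}
    - {"delta_pos":[0.007,0.2,0],"rot":[0,0,0]}
    - {"delta_pos":[0.007,0.2,0],"rot":[0,0,0]}
    - {"delta_pos":[0.007,0.2,0],"rot":[0,0,0]}

```text
t: 32.02
ee_pos: [0.5876, -0.0245, 0.1986]
ee_rot: [-0.001, 0.998, 0.06, -0.003]
ft_force: [1.4, 0.0, -4.1]
finger_gap: 0.782
grasp_force: 69.4
```

Call:
carry_out:
  commands:
    - {"delta_pos":[0.007,0.204,0],"rot":[0,0,0]}
    - {"delta_pos":[0.007,0.204,0],"rot":[0,0,0]}
    - {"delta_pos":[0.007,0.204,0],"rot":[0,0,0]}
    - {"delta_pos":[0.007,0.204,0],"rot":[0,0,0]}
    - {"delta_pos":[0.007,0.204,0],"rot":[0,0,0]}
    - {"delta_pos":[0.007,0.204,0],"rot":[0,0,0]}
    - {"delta_pos":[0,0,0.2],"rot":[0,0,0]}
    - {"delta_pos":[0,0,0.2],"rot":[0,0,0]}
    - {"delta_pos":[0,0,0],"rot":[0,0,0]}
    - {"delta_pos":[0,0,0],"rot":[0,0,0]}

```text
t: 32.85
ee_pos: [0.6146, -0.2035, 0.1374]
ee_rot: [-0.003, 0.998, 0.06, -0.004]
ft_force: [0.0, 0.4, -3.9]
finger_gap: 0.782
grasp_force: 69.8
```

```bash
python3 - <<'E'
from h import *
to(.6184,-.2041,.0641)
E
```

```text
32.85 [ 0.6146 -0.2035  0.1374] (np.float64(6.87), array([-0.0083, -0.0059])) shares [0.028 0.01  0.488] F [ 0.   0.4 -3.9] gap 0.782 69.8
```

Call:
carry_out:
  commands:
    - {"delta_pos":[0.005,0.003,0.12],"rot":[0,0,0]}
    - {"delta_pos":[0,0,0.12],"rot":[0,0,0]}
    - {"delta_pos":[0,0,0.1],"rot":[0,0,0]}
    - {"delta_pos":[0,0,0.06],"rot":[0,0,0]}
    - {"delta_pos":[0,0,0.05],"rot":[0,0,0]}
    - {"delta_pos":[0,0,0.03],"rot":[0,0,0]}
    - {"delta_pos":[0,0,0.02],"rot":[0,0,0]}
    - {"delta_pos":[0,0,0.01],"rot":[0,0,0]}
    - {"delta_pos":[0,0,0],"rot":[0,0,0]}
    - {"delta_pos":[0,0,0],"rot":[0,0,0]}

```text
t: 33.68
ee_pos: [0.6188, -0.2055, 0.0662]
ee_rot: [0.0, 0.998, 0.06, 0.0]
ft_force: [-0.8, -0.0, -4.7]
finger_gap: 0.775
grasp_force: 70.2
```

```bash
python3 - <<'E'
from h import *
to(.6184,-.2041,.0641)
E
```

```text
33.6833 [ 0.6188 -0.2055  0.0662] (np.float64(6.88), array([0.0009, 0.0006])) shares [-0.002 -0.009  0.014] F [-0.8 -0.  -4.7] gap 0.775 70.2
```

Call:
carry_out:
  commands:
    - {"delta_pos":[0,0,0.014],"rot":[0,0,0]}
    - {"delta_pos":[0,0,0],"rot":[0,0,0]}
    - {"delta_pos":[0,0,0],"rot":[0,0,0]}

```text
t: 33.93
ee_pos: [0.619, -0.2057, 0.0642]
ee_rot: [0.0, 0.998, 0.06, 0.001]
ft_force: [0.1, -1.2, -0.8]
finger_gap: 0.78
grasp_force: 70.3
```

Call:
carry_out:
  commands:
    - {"delta_pos":[0,0,0],"rot":[0,0,0]}
    - {"delta_pos":[0,0,0],"rot":[0,0,0]}
    - {"delta_pos":[0,0,0],"rot":[0,0,0]}
    - {"delta_pos":[0,0,0],"rot":[0,0,0]}
    - {"delta_pos":[0,0,-0.1],"rot":[0,0,0]}
    - {"delta_pos":[0,0,-0.2],"rot":[0,0,0]}
    - {"delta_pos":[0,0,-0.25],"rot":[0,0,0]}
    - {"delta_pos":[0,0,-0.25],"rot":[0,0,0]}
    - {"delta_pos":[0,0,0],"rot":[0,0,0]}
    - {"delta_pos":[0,0,0],"rot":[0,0,0]}
  hand: -0.85

```text
t: 34.77
ee_pos: [0.6201, -0.2062, 0.1871]
ee_rot: [0.002, 0.998, 0.06, 0.003]
ft_force: [0.6, -0.3, 0.4]
finger_gap: 0.925
grasp_force: 0.0
```

```bash
python3 - <<'E'
from h import *
to(.4355,.2505,.052);topcheck()
E
```

```text
34.7667 [ 0.6201 -0.2062  0.1871] (np.float64(6.89), array([0.0058, 0.0041])) shares [-0.862 -3.174  0.883] F [ 0.6 -0.3  0.4] gap 0.925 0.0
dark 243 [0.5426 0.407 ]
dark 269 [0.4317 0.3809]
dark 278 [0.4253 0.2494]
```

Call:
carry_out:
  commands:
    - {"delta_pos":[-0.053,-0.198,0],"rot":[0,0,0]}
    - {"delta_pos":[-0.053,-0.198,0],"rot":[0,0,0]}
    - {"delta_pos":[-0.053,-0.198,0],"rot":[0,0,0]}
    - {"delta_pos":[-0.053,-0.198,0],"rot":[0,0,0]}
    - {"delta_pos":[-0.053,-0.198,0],"rot":[0,0,0]}
    - {"delta_pos":[-0.053,-0.198,0],"rot":[0,0,0]}
    - {"delta_pos":[-0.053,-0.198,0],"rot":[0,0,0]}
    - {"delta_pos":[-0.053,-0.198,0],"rot":[0,0,0]}
    - {"delta_pos":[-0.053,-0.198,0],"rot":[0,0,0]}
    - {"delta_pos":[-0.053,-0.198,0],"rot":[0,0,0]}
  hand: -1

```text
t: 35.65
ee_pos: [0.5018, 0.0813, 0.1816]
ee_rot: [-0.0, 0.998, 0.06, -0.002]
ft_force: [-0.3, 0.4, 0.3]
finger_gap: 1.001
grasp_force: 0.0
```

Call:
carry_out:
  commands:
    - {"delta_pos":[-0.053,-0.198,0],"rot":[0,0,0]}
    - {"delta_pos":[-0.053,-0.198,0],"rot":[0,0,0]}
    - {"delta_pos":[-0.053,-0.198,0],"rot":[0,0,0]}
    - {"delta_pos":[-0.053,-0.198,0],"rot":[0,0,0]}
    - {"delta_pos":[-0.053,-0.198,0],"rot":[0,0,0]}
    - {"delta_pos":[-0.053,-0.198,0],"rot":[0,0,0]}
    - {"delta_pos":[0,0,0.15],"rot":[0,0,0]}
    - {"delta_pos":[0,0,0.15],"rot":[0,0,0]}
    - {"delta_pos":[0,0,0],"rot":[0,0,0]}
    - {"delta_pos":[0,0,0],"rot":[0,0,0]}

```text
t: 36.48
ee_pos: [0.4332, 0.2507, 0.1364]
ee_rot: [0.001, 0.998, 0.06, -0.003]
ft_force: [-0.2, 0.3, 1.9]
finger_gap: 1.001
grasp_force: 0.0
```

```bash
python3 - <<'E'
from h import *
to(.4355,.2505,.052)
E
```

```text
36.4833 [0.4332 0.2507 0.1364] (np.float64(6.9), array([-0.0057,  0.0011])) shares [0.018 0.003 0.563] F [-0.2  0.3  1.9] gap 1.001 0.0
```

Call:
carry_out:
  commands:
    - {"delta_pos":[0.003,0,0.15],"rot":[0,0,0]}
    - {"delta_pos":[0,0,0.15],"rot":[0,0,0]}
    - {"delta_pos":[0,0,0.15],"rot":[0,0,0]}
    - {"delta_pos":[0,0,0.11],"rot":[0,0,0]}
    - {"delta_pos":[0,0,0.02],"rot":[0,0,0]}
    - {"delta_pos":[0,0,0],"rot":[0,0,0]}
    - {"delta_pos":[0,0,0],"rot":[0,0,0]}

```text
t: 37.07
ee_pos: [0.4366, 0.2513, 0.0525]
ee_rot: [-0.0, 0.998, 0.06, 0.001]
ft_force: [0.1, 0.3, 0.0]
finger_gap: 1.0
grasp_force: 0.0
```

Call:
carry_out:
  commands:
    - {"delta_pos":[0,0,0],"rot":[0,0,0]}
    - {"delta_pos":[0,0,0],"rot":[0,0,0]}
    - {"delta_pos":[0,0,0],"rot":[0,0,0]}
    - {"delta_pos":[0,0,0],"rot":[0,0,0]}
    - {"delta_pos":[0,0,0],"rot":[0,0,0]}
    - {"delta_pos":[0,0,0],"rot":[0,0,0]}
    - {"delta_pos":[0,0,0],"rot":[0,0,0]}
  hand: 1
  newtons: 60

```text
t: 37.65
ee_pos: [0.4369, 0.2518, 0.0533]
ee_rot: [-0.0, 0.998, 0.06, 0.002]
ft_force: [-1.0, -0.5, 6.2]
finger_gap: 0.778
grasp_force: 66.4
```

Call:
carry_out:
  commands:
    - {"delta_pos":[0,0,-0.1],"rot":[0,0,0]}
    - {"delta_pos":[0,0,-0.15],"rot":[0,0,0]}
    - {"delta_pos":[0,0,-0.2],"rot":[0,0,0]}
    - {"delta_pos":[0,0,-0.2],"rot":[0,0,0]}
    - {"delta_pos":[0,0,-0.2],"rot":[0,0,0]}
    - {"delta_pos":[0,0,-0.15],"rot":[0,0,0]}
    - {"delta_pos":[0,0,0],"rot":[0,0,0]}
    - {"delta_pos":[0,0,0],"rot":[0,0,0]}

```text
t: 38.32
ee_pos: [0.4361, 0.2515, 0.2026]
ee_rot: [-0.0, 0.998, 0.06, 0.002]
ft_force: [0.1, -0.1, -4.7]
finger_gap: 0.784
grasp_force: 68.7
```

```bash
python3 - <<'E'
from h import *
to(.6071,-.1107,.065)
E
```

```text
38.3167 [0.4361 0.2515 0.2026] (np.float64(6.89), array([ 0.0033, -0.0006])) shares [0.839 2.535 0.919] F [ 0.1 -0.1 -4.7] gap 0.784 68.7
```

Call:
carry_out:
  commands:
    - {"delta_pos":[0.064,0.195,0],"rot":[0,0,0]}
    - {"delta_pos":[0.064,0.195,0],"rot":[0,0,0]}
    - {"delta_pos":[0.064,0.195,0],"rot":[0,0,0]}
    - {"delta_pos":[0.064,0.195,0],"rot":[0,0,0]}
    - {"delta_pos":[0.064,0.195,0],"rot":[0,0,0]}
    - {"delta_pos":[0.064,0.195,0],"rot":[0,0,0]}
    - {"delta_pos":[0.064,0.195,0],"rot":[0,0,0]}
    - {"delta_pos":[0.064,0.195,0],"rot":[0,0,0]}
    - {"delta_pos":[0.064,0.195,0],"rot":[0,0,0]}
    - {"delta_pos":[0.064,0.195,0],"rot":[0,0,0]}

```text
t: 39.15
ee_pos: [0.5649, -0.0288, 0.1987]
ee_rot: [-0.001, 0.998, 0.06, -0.002]
ft_force: [0.8, -0.5, -3.5]
finger_gap: 0.783
grasp_force: 69.1
```

Call:
carry_out:
  commands:
    - {"delta_pos":[0.064,0.195,0],"rot":[0,0,0]}
    - {"delta_pos":[0.064,0.195,0],"rot":[0,0,0]}
    - {"delta_pos":[0.064,0.195,0],"rot":[0,0,0]}
    - {"delta_pos":[0,0,0.2],"rot":[0,0,0]}
    - {"delta_pos":[0,0,0.2],"rot":[0,0,0]}
    - {"delta_pos":[0,0,0],"rot":[0,0,0]}
    - {"delta_pos":[0,0,0],"rot":[0,0,0]}
    - {"delta_pos":[0,0,0],"rot":[0,0,0]}

```text
t: 39.82
ee_pos: [0.605, -0.1109, 0.1414]
ee_rot: [-0.0, 0.998, 0.06, -0.0]
ft_force: [0.2, -0.6, -3.4]
finger_gap: 0.786
grasp_force: 69.3
```

```bash
python3 - <<'E'
from h import *
to(.6071,-.1107,.0633)
E
```

```text
39.8167 [ 0.605  -0.1109  0.1414] (np.float64(6.91), array([-0.0009, -0.0005])) shares [0.015 0.001 0.521] F [ 0.2 -0.6 -3.4] gap 0.786 69.3
```

Call:
carry_out:
  commands:
    - {"delta_pos":[0.01,0.003,0.12],"rot":[0,0,0]}
    - {"delta_pos":[0,0,0.12],"rot":[0,0,0]}
    - {"delta_pos":[0,0,0.1],"rot":[0,0,0]}
    - {"delta_pos":[0,0,0.07],"rot":[0,0,0]}
    - {"delta_pos":[0,0,0.05],"rot":[0,0,0]}
    - {"delta_pos":[0,0,0.03],"rot":[0,0,0]}
    - {"delta_pos":[0,0,0.02],"rot":[0,0,0]}
    - {"delta_pos":[0,0,0.005],"rot":[0,0,0]}
    - {"delta_pos":[0,0,0],"rot":[0,0,0]}
    - {"delta_pos":[0,0,0],"rot":[0,0,0]}

```text
t: 40.65
ee_pos: [0.6072, -0.1117, 0.0649]
ee_rot: [0.0, 0.998, 0.06, 0.001]
ft_force: [-0.2, 0.2, -2.6]
finger_gap: 0.785
grasp_force: 69.6
```

```bash
python3 - <<'E'
from h import *
to(.6071,-.1107,.0633)
E
```

```text
40.65 [ 0.6072 -0.1117  0.0649] (np.float64(6.89), array([0.0012, 0.0006])) shares [ 0.    -0.007  0.011] F [-0.2  0.2 -2.6] gap 0.785 69.6
```

Call:
carry_out:
  commands:
    - {"delta_pos":[0,0,0.012],"rot":[0,0,0]}
    - {"delta_pos":[0,0,0],"rot":[0,0,0]}
    - {"delta_pos":[0,0,0],"rot":[0,0,0]}

```text
t: 40.9
ee_pos: [0.6073, -0.1118, 0.0634]
ee_rot: [0.0, 0.998, 0.06, 0.001]
ft_force: [-0.1, -0.4, 1.8]
finger_gap: 0.782
grasp_force: 69.7
```

Call:
carry_out:
  commands:
    - {"delta_pos":[0,0,0],"rot":[0,0,0]}
    - {"delta_pos":[0,0,0],"rot":[0,0,0]}
    - {"delta_pos":[0,0,0],"rot":[0,0,0]}
    - {"delta_pos":[0,0,0],"rot":[0,0,0]}
    - {"delta_pos":[0,0,-0.1],"rot":[0,0,0]}
    - {"delta_pos":[0,0,-0.2],"rot":[0,0,0]}
    - {"delta_pos":[0,0,-0.25],"rot":[0,0,0]}
    - {"delta_pos":[0,0,-0.25],"rot":[0,0,0]}
    - {"delta_pos":[0,0,0],"rot":[0,0,0]}
    - {"delta_pos":[0,0,0],"rot":[0,0,0]}
  hand: -0.85

```text
t: 41.73
ee_pos: [0.6084, -0.1121, 0.1856]
ee_rot: [0.001, 0.998, 0.06, 0.003]
ft_force: [-0.6, -0.8, -0.2]
finger_gap: 0.928
grasp_force: 0.0
```

```bash
python3 - <<'E'
from h import *
to(.442,.381,.052);topcheck()
E
```

```text
41.7333 [ 0.6084 -0.1121  0.1856] (np.float64(6.89), array([0.0059, 0.0031])) shares [-0.712 -3.399  0.876] F [-0.6 -0.8 -0.2] gap 0.928 0.0
dark 243 [0.5423 0.4069]
dark 271 [0.4316 0.3807]
```

Call:
carry_out:
  commands:
    - {"delta_pos":[-0.041,-0.199,0],"rot":[0,0,0]}
    - {"delta_pos":[-0.041,-0.199,0],"rot":[0,0,0]}
    - {"delta_pos":[-0.041,-0.199,0],"rot":[0,0,0]}
    - {"delta_pos":[-0.041,-0.199,0],"rot":[0,0,0]}
    - {"delta_pos":[-0.041,-0.199,0],"rot":[0,0,0]}
    - {"delta_pos":[-0.041,-0.199,0],"rot":[0,0,0]}
    - {"delta_pos":[-0.041,-0.199,0],"rot":[0,0,0]}
    - {"delta_pos":[-0.041,-0.199,0],"rot":[0,0,0]}
    - {"delta_pos":[-0.041,-0.199,0],"rot":[0,0,0]}
    - {"delta_pos":[-0.041,-0.199,0],"rot":[0,0,0]}
  hand: -1

```text
t: 42.62
ee_pos: [0.5079, 0.1786, 0.1804]
ee_rot: [0.0, 0.998, 0.06, -0.002]
ft_force: [1.1, -0.0, 0.7]
finger_gap: 1.001
grasp_force: 0.0
```

Call:
carry_out:
  commands:
    - {"delta_pos":[-0.041,-0.199,0],"rot":[0,0,0]}
    - {"delta_pos":[-0.041,-0.199,0],"rot":[0,0,0]}
    - {"delta_pos":[-0.041,-0.199,0],"rot":[0,0,0]}
    - {"delta_pos":[-0.041,-0.199,0],"rot":[0,0,0]}
    - {"delta_pos":[-0.041,-0.199,0],"rot":[0,0,0]}
    - {"delta_pos":[-0.041,-0.199,0],"rot":[0,0,0]}
    - {"delta_pos":[-0.041,-0.199,0],"rot":[0,0,0]}
    - {"delta_pos":[0,0,0.15],"rot":[0,0,0]}
    - {"delta_pos":[0,0,0.15],"rot":[0,0,0]}
    - {"delta_pos":[0,0,0],"rot":[0,0,0]}

```text
t: 43.45
ee_pos: [0.4378, 0.3783, 0.1312]
ee_rot: [0.003, 0.998, 0.061, -0.005]
ft_force: [-1.0, -0.5, -1.4]
finger_gap: 0.997
grasp_force: 0.0
```

```bash
python3 - <<'E'
from h import *
to(.442,.381,.052)
E
```

```text
43.45 [0.4378 0.3783 0.1312] (np.float64(6.97), array([-0.0106,  0.0045])) shares [ 0.035 -0.017  0.527] F [-1.  -0.5 -1.4] gap 0.997 0.0
```

Call:
carry_out:
  commands:
    - {"delta_pos":[0.003,0,0.15],"rot":[0,0,0]}
    - {"delta_pos":[0,0,0.15],"rot":[0,0,0]}
    - {"delta_pos":[0,0,0.15],"rot":[0,0,0]}
    - {"delta_pos":[0,0,0.09],"rot":[0,0,0]}
    - {"delta_pos":[0,0,0.02],"rot":[0,0,0]}
    - {"delta_pos":[0,0,0],"rot":[0,0,0]}
    - {"delta_pos":[0,0,0],"rot":[0,0,0]}

```text
t: 44.03
ee_pos: [0.4429, 0.3797, 0.0539]
ee_rot: [-0.0, 0.998, 0.06, 0.0]
ft_force: [0.5, -0.0, -0.1]
finger_gap: 0.996
grasp_force: 0.0
```

Call:
carry_out:
  commands:
    - {"delta_pos":[0,0,0],"rot":[0,0,0]}
    - {"delta_pos":[0,0,0],"rot":[0,0,0]}
    - {"delta_pos":[0,0,0],"rot":[0,0,0]}
    - {"delta_pos":[0,0,0],"rot":[0,0,0]}
    - {"delta_pos":[0,0,0],"rot":[0,0,0]}
    - {"delta_pos":[0,0,0],"rot":[0,0,0]}
    - {"delta_pos":[0,0,0],"rot":[0,0,0]}
  hand: 1
  newtons: 60

```text
t: 44.62
ee_pos: [0.4438, 0.3807, 0.0554]
ee_rot: [-0.001, 0.998, 0.06, 0.002]
ft_force: [-0.2, 1.5, 7.2]
finger_gap: 0.782
grasp_force: 67.8
```

Call:
carry_out:
  commands:
    - {"delta_pos":[0,0,-0.1],"rot":[0,0,0]}
    - {"delta_pos":[0,0,-0.15],"rot":[0,0,0]}
    - {"delta_pos":[0,0,-0.2],"rot":[0,0,0]}
    - {"delta_pos":[0,0,-0.2],"rot":[0,0,0]}
    - {"delta_pos":[0,0,-0.2],"rot":[0,0,0]}
    - {"delta_pos":[0,0,-0.15],"rot":[0,0,0]}
    - {"delta_pos":[0,0,0],"rot":[0,0,0]}
    - {"delta_pos":[0,0,0],"rot":[0,0,0]}

```text
t: 45.28
ee_pos: [0.4427, 0.3799, 0.2041]
ee_rot: [-0.0, 0.998, 0.06, 0.001]
ft_force: [-0.5, 0.2, -4.4]
finger_gap: 0.783
grasp_force: 68.8
```

```bash
python3 - <<'E'
from h import *
to(.5251,-.2154,.065)
E
```

```text
45.2833 [0.4427 0.3799 0.2041] (np.float64(6.89), array([ 0.002 , -0.0007])) shares [0.068 4.006 0.925] F [-0.5  0.2 -4.4] gap 0.783 68.8
```

Call:
carry_out:
  commands:
    - {"delta_pos":[0.003,0.2,0],"rot":[0,0,0]}
    - {"delta_pos":[0.003,0.2,0],"rot":[0,0,0]}
    - {"delta_pos":[0.003,0.2,0],"rot":[0,0,0]}
    - {"delta_pos":[0.003,0.2,0],"rot":[0,0,0]}
    - {"delta_pos":[0.003,0.2,0],"rot":[0,0,0]}
    - {"delta_pos":[0.003,0.2,0],"rot":[0,0,0]}
    - {"delta_pos":[0.003,0.2,0],"rot":[0,0,0]}
    - {"delta_pos":[0.003,0.2,0],"rot":[0,0,0]}
    - {"delta_pos":[0.003,0.2,0],"rot":[0,0,0]}
    - {"delta_pos":[0.003,0.2,0],"rot":[0,0,0]}

```text
t: 46.12
ee_pos: [0.481, 0.0811, 0.2007]
ee_rot: [-0.0, 0.998, 0.06, -0.003]
ft_force: [0.7, -0.0, -3.2]
finger_gap: 0.776
grasp_force: 69.3
```

Call:
carry_out:
  commands:
    - {"delta_pos":[0.003,0.2,0],"rot":[0,0,0]}
    - {"delta_pos":[0.003,0.2,0],"rot":[0,0,0]}
    - {"delta_pos":[0.003,0.2,0],"rot":[0,0,0]}
    - {"delta_pos":[0.003,0.2,0],"rot":[0,0,0]}
    - {"delta_pos":[0.003,0.2,0],"rot":[0,0,0]}
    - {"delta_pos":[0.003,0.2,0],"rot":[0,0,0]}
    - {"delta_pos":[0.003,0.2,0],"rot":[0,0,0]}
    - {"delta_pos":[0.003,0.2,0],"rot":[0,0,0]}
    - {"delta_pos":[0.003,0.2,0],"rot":[0,0,0]}
    - {"delta_pos":[0.003,0.2,0],"rot":[0,0,0]}

```text
t: 46.95
ee_pos: [0.5217, -0.2154, 0.2002]
ee_rot: [-0.002, 0.998, 0.06, -0.002]
ft_force: [0.5, -0.2, -3.3]
finger_gap: 0.779
grasp_force: 69.3
```

Call:
carry_out:
  commands:
    - {"delta_pos":[0,0,0.2],"rot":[0,0,0]}
    - {"delta_pos":[0,0,0.2],"rot":[0,0,0]}
    - {"delta_pos":[0,0,0],"rot":[0,0,0]}
    - {"delta_pos":[0,0,0],"rot":[0,0,0]}
    - {"delta_pos":[0,0,0],"rot":[0,0,0]}

```text
t: 47.37
ee_pos: [0.5231, -0.2144, 0.1432]
ee_rot: [-0.0, 0.998, 0.06, -0.001]
ft_force: [-0.2, 0.2, -3.6]
finger_gap: 0.781
grasp_force: 69.8
```

```bash
python3 - <<'E'
from h import *
to(.5251,-.2154,.0647)
E
```

```text
47.3667 [ 0.5231 -0.2144  0.1432] (np.float64(6.91), array([-0.0011, -0.0009])) shares [0.013 0.009 0.523] F [-0.2  0.2 -3.6] gap 0.781 69.8
```

Call:
carry_out:
  commands:
    - {"delta_pos":[0.008,0.003,0.12],"rot":[0,0,0]}
    - {"delta_pos":[0,0,0.12],"rot":[0,0,0]}
    - {"delta_pos":[0,0,0.1],"rot":[0,0,0]}
    - {"delta_pos":[0,0,0.07],"rot":[0,0,0]}
    - {"delta_pos":[0,0,0.05],"rot":[0,0,0]}
    - {"delta_pos":[0,0,0.03],"rot":[0,0,0]}
    - {"delta_pos":[0,0,0.02],"rot":[0,0,0]}
    - {"delta_pos":[0,0,0.015],"rot":[0,0,0]}
    - {"delta_pos":[0,0,0],"rot":[0,0,0]}
    - {"delta_pos":[0,0,0],"rot":[0,0,0]}

```text
t: 48.2
ee_pos: [0.5251, -0.2155, 0.0655]
ee_rot: [0.0, 0.998, 0.06, 0.001]
ft_force: [-1.1, 0.5, -0.7]
finger_gap: 0.782
grasp_force: 70.1
```

```bash
python3 - <<'E'
from h import *
to(.5251,-.2154,.0647)
E
```

```text
48.2 [ 0.5251 -0.2155  0.0655] (np.float64(6.88), array([0.0013, 0.001 ])) shares [-0.    -0.     0.005] F [-1.1  0.5 -0.7] gap 0.782 70.1
```

Call:
carry_out:
  commands:
    - {"delta_pos":[0,0,0],"rot":[0,0,0]}
    - {"delta_pos":[0,0,0],"rot":[0,0,0]}
    - {"delta_pos":[0,0,0],"rot":[0,0,0]}
    - {"delta_pos":[0,0,0],"rot":[0,0,0]}
    - {"delta_pos":[0,0,-0.1],"rot":[0,0,0]}
    - {"delta_pos":[0,0,-0.2],"rot":[0,0,0]}
    - {"delta_pos":[0,0,-0.25],"rot":[0,0,0]}
    - {"delta_pos":[0,0,-0.25],"rot":[0,0,0]}
    - {"delta_pos":[0,0,0],"rot":[0,0,0]}
    - {"delta_pos":[0,0,0],"rot":[0,0,0]}
  hand: -0.85

```text
t: 49.03
ee_pos: [0.5261, -0.2161, 0.1877]
ee_rot: [0.002, 0.998, 0.06, 0.003]
ft_force: [1.1, -0.1, -1.1]
finger_gap: 0.924
grasp_force: 0.0
```

```bash
python3 - <<'E'
from h import *
to(.5497,.4061,.052);topcheck();T=eyes.camera_params('top')
print('mill',onz(np.array([(88,52)])/2.95+[165,130],T,.173),onz(np.array([(118,92)])/2.95+[165,130],T,.0))
E
```

```text
49.0333 [ 0.5261 -0.2161  0.1877] (np.float64(6.89), array([0.0051, 0.0043])) shares [ 0.649 -4.103  0.89 ] F [ 1.1 -0.1 -1.1] gap 0.924 0.0
dark 242 [0.5424 0.4071]
mill [[0.69483347 0.33515464 0.173     ]] [[0.68780138 0.32991053 0.        ]]
```

Call:
carry_out:
  commands:
    - {"delta_pos":[0.033,-0.205,0],"rot":[0,0,0]}
    - {"delta_pos":[0.033,-0.205,0],"rot":[0,0,0]}
    - {"delta_pos":[0.033,-0.205,0],"rot":[0,0,0]}
    - {"delta_pos":[0.033,-0.205,0],"rot":[0,0,0]}
    - {"delta_pos":[0.033,-0.205,0],"rot":[0,0,0]}
    - {"delta_pos":[0.033,-0.205,0],"rot":[0,0,0]}
    - {"delta_pos":[0.033,-0.205,0],"rot":[0,0,0]}
    - {"delta_pos":[0.033,-0.205,0],"rot":[0,0,0]}
    - {"delta_pos":[0.033,-0.205,0],"rot":[0,0,0]}
    - {"delta_pos":[0.033,-0.205,0],"rot":[0,0,0]}
  hand: -1

```text
t: 49.92
ee_pos: [0.5354, 0.0976, 0.1825]
ee_rot: [-0.0, 0.998, 0.06, -0.002]
ft_force: [0.3, 0.0, -0.7]
finger_gap: 1.003
grasp_force: 0.0
```

Call:
carry_out:
  commands:
    - {"delta_pos":[0.033,-0.205,0],"rot":[0,0,0]}
    - {"delta_pos":[0.033,-0.205,0],"rot":[0,0,0]}
    - {"delta_pos":[0.033,-0.205,0],"rot":[0,0,0]}
    - {"delta_pos":[0.033,-0.205,0],"rot":[0,0,0]}
    - {"delta_pos":[0.033,-0.205,0],"rot":[0,0,0]}
    - {"delta_pos":[0.033,-0.205,0],"rot":[0,0,0]}
    - {"delta_pos":[0.033,-0.205,0],"rot":[0,0,0]}
    - {"delta_pos":[0.033,-0.205,0],"rot":[0,0,0]}
    - {"delta_pos":[0.033,-0.205,0],"rot":[0,0,0]}
    - {"delta_pos":[0.033,-0.205,0],"rot":[0,0,0]}

```text
t: 50.75
ee_pos: [0.5479, 0.4083, 0.1819]
ee_rot: [0.001, 0.998, 0.06, -0.002]
ft_force: [1.0, -1.3, -0.7]
finger_gap: 1.003
grasp_force: 0.0
```

Call:
carry_out:
  commands:
    - {"delta_pos":[0,0,0.15],"rot":[0,0,0]}
    - {"delta_pos":[0,0,0.15],"rot":[0,0,0]}
    - {"delta_pos":[0,0,0],"rot":[0,0,0]}
    - {"delta_pos":[0,0,0],"rot":[0,0,0]}

```text
t: 51.08
ee_pos: [0.5471, 0.4064, 0.1362]
ee_rot: [0.001, 0.998, 0.06, -0.003]
ft_force: [0.5, 0.2, 1.0]
finger_gap: 0.999
grasp_force: 0.0
```

```bash
python3 - <<'E'
from h import *
to(.5497,.4061,.052)
E
```

```text
51.0833 [0.5471 0.4064 0.1362] (np.float64(6.89), array([-0.0068,  0.0026])) shares [0.021 0.002 0.561] F [0.5 0.2 1. ] gap 0.999 0.0
```

Call:
carry_out:
  commands:
    - {"delta_pos":[0.003,0,0.15],"rot":[0,0,0]}
    - {"delta_pos":[0,0,0.15],"rot":[0,0,0]}
    - {"delta_pos":[0,0,0.15],"rot":[0,0,0]}
    - {"delta_pos":[0,0,0.11],"rot":[0,0,0]}
    - {"delta_pos":[0,0,0.02],"rot":[0,0,0]}
    - {"delta_pos":[0,0,0],"rot":[0,0,0]}
    - {"delta_pos":[0,0,0],"rot":[0,0,0]}

```text
t: 51.67
ee_pos: [0.5506, 0.4075, 0.0542]
ee_rot: [-0.0, 0.998, 0.06, 0.001]
ft_force: [0.0, -0.0, 2.1]
finger_gap: 1.0
grasp_force: 0.0
```

Call:
carry_out:
  commands:
    - {"delta_pos":[0,0,0],"rot":[0,0,0]}
    - {"delta_pos":[0,0,0],"rot":[0,0,0]}
    - {"delta_pos":[0,0,0],"rot":[0,0,0]}
    - {"delta_pos":[0,0,0],"rot":[0,0,0]}
    - {"delta_pos":[0,0,0],"rot":[0,0,0]}
    - {"delta_pos":[0,0,0],"rot":[0,0,0]}
    - {"delta_pos":[0,0,0],"rot":[0,0,0]}
  hand: 1
  newtons: 60

```text
t: 52.25
ee_pos: [0.551, 0.4083, 0.0552]
ee_rot: [-0.001, 0.998, 0.06, 0.002]
ft_force: [0.1, 1.2, 6.3]
finger_gap: 0.783
grasp_force: 68.2
```

Call:
carry_out:
  commands:
    - {"delta_pos":[0,0,-0.1],"rot":[0,0,0]}
    - {"delta_pos":[0,0,-0.15],"rot":[0,0,0]}
    - {"delta_pos":[0,0,-0.2],"rot":[0,0,0]}
    - {"delta_pos":[0,0,-0.2],"rot":[0,0,0]}
    - {"delta_pos":[0,0,-0.2],"rot":[0,0,0]}
    - {"delta_pos":[0,0,-0.15],"rot":[0,0,0]}
    - {"delta_pos":[0,0,0],"rot":[0,0,0]}
    - {"delta_pos":[0,0,0],"rot":[0,0,0]}

```text
t: 52.92
ee_pos: [0.5499, 0.4076, 0.2035]
ee_rot: [-0.0, 0.998, 0.06, 0.001]
ft_force: [0.5, -0.1, -4.9]
finger_gap: 0.779
grasp_force: 68.5
```

```bash
python3 - <<'E'
from h import *
to(.5138,-.122,.065)
E
```

```text
52.9167 [0.5499 0.4076 0.2035] (np.float64(6.89), array([ 0.0022, -0.0008])) shares [-0.664  3.477  0.919] F [ 0.5 -0.1 -4.9] gap 0.779 68.5
```

Call:
carry_out:
  commands:
    - {"delta_pos":[-0.037,0.193,0],"rot":[0,0,0]}
    - {"delta_pos":[-0.037,0.193,0],"rot":[0,0,0]}
    - {"delta_pos":[-0.037,0.193,0],"rot":[0,0,0]}
    - {"delta_pos":[-0.037,0.193,0],"rot":[0,0,0]}
    - {"delta_pos":[-0.037,0.193,0],"rot":[0,0,0]}
    - {"delta_pos":[-0.037,0.193,0],"rot":[0,0,0]}
    - {"delta_pos":[-0.037,0.193,0],"rot":[0,0,0]}
    - {"delta_pos":[-0.037,0.193,0],"rot":[0,0,0]}
    - {"delta_pos":[-0.037,0.193,0],"rot":[0,0,0]}

```text
t: 53.67
ee_pos: [0.529, 0.1413, 0.1995]
ee_rot: [0.0, 0.998, 0.06, -0.003]
ft_force: [0.4, -0.2, -3.0]
finger_gap: 0.783
grasp_force: 68.9
```

Call:
carry_out:
  commands:
    - {"delta_pos":[-0.037,0.193,0],"rot":[0,0,0]}
    - {"delta_pos":[-0.037,0.193,0],"rot":[0,0,0]}
    - {"delta_pos":[-0.037,0.193,0],"rot":[0,0,0]}
    - {"delta_pos":[-0.037,0.193,0],"rot":[0,0,0]}
    - {"delta_pos":[-0.037,0.193,0],"rot":[0,0,0]}
    - {"delta_pos":[-0.037,0.193,0],"rot":[0,0,0]}
    - {"delta_pos":[-0.037,0.193,0],"rot":[0,0,0]}
    - {"delta_pos":[-0.037,0.193,0],"rot":[0,0,0]}
    - {"delta_pos":[-0.037,0.193,0],"rot":[0,0,0]}

```text
t: 54.42
ee_pos: [0.5108, -0.1226, 0.1997]
ee_rot: [-0.001, 0.998, 0.06, -0.002]
ft_force: [-0.2, -0.2, -2.8]
finger_gap: 0.779
grasp_force: 68.9
```

Call:
carry_out:
  commands:
    - {"delta_pos":[0,0,0],"rot":[0,0,0]}
    - {"delta_pos":[0,0,0.2],"rot":[0,0,0]}
    - {"delta_pos":[0,0,0.2],"rot":[0,0,0]}
    - {"delta_pos":[0,0,0],"rot":[0,0,0]}
    - {"delta_pos":[0,0,0],"rot":[0,0,0]}
    - {"delta_pos":[0,0,0],"rot":[0,0,0]}

```text
t: 54.92
ee_pos: [0.5128, -0.1216, 0.1426]
ee_rot: [-0.0, 0.998, 0.06, -0.0]
ft_force: [0.1, 0.1, -4.4]
finger_gap: 0.783
grasp_force: 69.7
```

```bash
python3 - <<'E'
from h import *
to(.5138,-.122,.0647)
E
```

```text
54.9167 [ 0.5128 -0.1216  0.1426] (np.float64(6.9), array([-0.0009, -0.0007])) shares [0.007 0.004 0.519] F [ 0.1  0.1 -4.4] gap 0.783 69.7
```

Call:
carry_out:
  commands:
    - {"delta_pos":[0.003,0.002,0.12],"rot":[0,0,0]}
    - {"delta_pos":[0,0,0.12],"rot":[0,0,0]}
    - {"delta_pos":[0,0,0.1],"rot":[0,0,0]}
    - {"delta_pos":[0,0,0.07],"rot":[0,0,0]}
    - {"delta_pos":[0,0,0.05],"rot":[0,0,0]}
    - {"delta_pos":[0,0,0.03],"rot":[0,0,0]}
    - {"delta_pos":[0,0,0.02],"rot":[0,0,0]}
    - {"delta_pos":[0,0,0.013],"rot":[0,0,0]}
    - {"delta_pos":[0,0,0],"rot":[0,0,0]}
    - {"delta_pos":[0,0,0],"rot":[0,0,0]}

```text
t: 55.75
ee_pos: [0.5139, -0.1224, 0.0652]
ee_rot: [0.0, 0.998, 0.06, 0.001]
ft_force: [-1.3, -0.3, -0.1]
finger_gap: 0.776
grasp_force: 70.1
```

```bash
python3 - <<'E'
from h import *
to(.5138,-.122,.0647)
E
```

```text
55.75 [ 0.5139 -0.1224  0.0652] (np.float64(6.89), array([0.0014, 0.0008])) shares [-0.001 -0.003  0.003] F [-1.3 -0.3 -0.1] gap 0.776 70.1
```

Release, lift, and look from above.

Call:
carry_out:
  commands:
    - {"delta_pos":[0,0,0],"rot":[0,0,0]}
    - {"delta_pos":[0,0,0],"rot":[0,0,0]}
    - {"delta_pos":[0,0,0],"rot":[0,0,0]}
    - {"delta_pos":[0,0,0],"rot":[0,0,0]}
    - {"delta_pos":[0,0,-0.1],"rot":[0,0,0]}
    - {"delta_pos":[0,0,-0.2],"rot":[0,0,0]}
    - {"delta_pos":[0,0,-0.25],"rot":[0,0,0]}
    - {"delta_pos":[0,0,-0.25],"rot":[0,0,0]}
    - {"delta_pos":[0,0,-0.25],"rot":[0,0,0]}
    - {"delta_pos":[0,0,-0.25],"rot":[0,0,0]}
  hand: -0.85

```text
t: 56.58
ee_pos: [0.513, -0.122, 0.2612]
ee_rot: [0.0, 0.998, 0.06, 0.0]
ft_force: [0.7, -0.9, -0.4]
finger_gap: 0.925
grasp_force: 0.0
```

Call:
carry_out:
  commands:
    - {"delta_pos":[0.2,0.07,-0.2],"rot":[0,0,0]}
    - {"delta_pos":[0.15,0.07,-0.1],"rot":[0,0,0]}
    - {"delta_pos":[0,0,0],"rot":[0,0,0]}
    - {"delta_pos":[0,0,0],"rot":[0,0,0]}

```text
t: 56.92
ee_pos: [0.5674, -0.1368, 0.3031]
ee_rot: [0.0, 0.998, 0.06, 0.001]
ft_force: [0.0, 0.0, -0.2]
finger_gap: 0.929
grasp_force: 0.0
```

```bash
python3 - <<'E'
from h import *
wshot('w7');crop(eyes.grab_frame('side'),215,100,400,240,4,'s7.png')
E
```

```text
56.9167 [ 0.5674 -0.1368  0.3031] (np.float64(6.89), array([0.0011, 0.0007]))
```

View pics/w7.png

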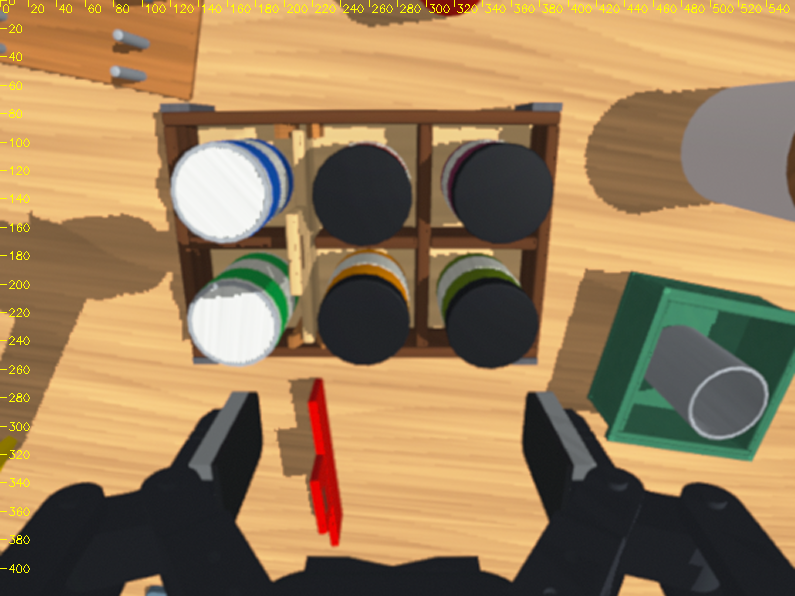

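View pics/s7.png

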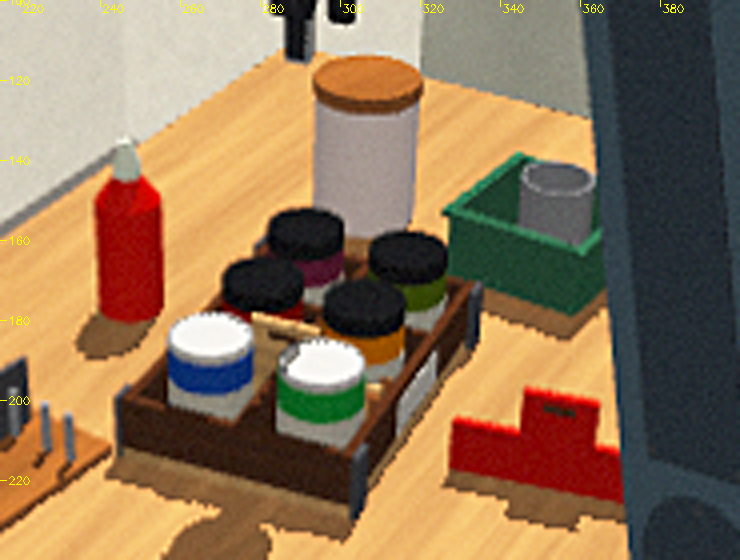

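Six items stand upright in their cells (lids around y≈190 and y≈320 in the view), the divider is in place and the steel tin stands in the tub. One numeric check, then hand in.

```bash
python3 - <<'E'
from h import *
w,_=pickle.load(open('pics/w7.pkl','rb'))
q=lambda L:(np.array(L,float)+.5)/1.42-.5
n=[('t1',(220,192),.1,(.047,.095)),('t0',(235,321),.1,(-.047,.095)),('j3',(363,194),.106,(.047,-.001)),('j1',(504,192),.106,(.047,-.095)),('j2',(364,320),.106,(-.047,-.001)),('j0',(492,324),.106,(-.047,-.095))]
e=[np.linalg.norm(onz(q([p]),w,z)[0,:2]-cell(*c)) for _,p,z,c in n];print(np.round(e,4))
if max(e)<.014: print(order.sign_off())
E
```

```text
[0.0023 0.0029 0.0039 0.0023 0.0021 0.0017]
the job is handed in; nothing more can be done
None
```

The job is handed in: the empty tin stands in the tub, the divider is home in its slot, and all four jars and both full tins stand upright in their cells, within 4 mm of centre; no verdict came back.

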